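# Reach stray dowels from under the bench riser into the dowel magazine

### The job

A few pre-glued dowels have rolled under the clear riser shelf. Pick up the reacher, squeeze its trigger to catch each of them in its jaws, and drop them one at a time through the neck of the blue dowel magazine; never touch the dowels with your own fingers. When all are in, lay the reacher back upright on its black mat, pointing the same way along the mat as before, and press the orange cover flush into the recess on top of the magazine; leave the things standing around where they are.

Things in the scene. Friction and masses are not known exactly. Their poses are not given: they have to be found in the camera images.
- reacher: hand-held grabber, 190 mm long, 65 mm high, 200 g, lying level; origin on its underside below the handle's middle, x along the shaft to the jaws, y to the red trigger side, z up. Foot plate 50 x 60 mm under the handle. Crosshead 46 mm wide at x = 118 to 128 mm; then two jaws, x to 167 mm, z 1 to 17 mm, 5 mm thick, inner faces 32 mm apart when free. Balances close to the handle
- reacher_trigger (a joint): trigger squeeze in m: 0 free, 0.028 full. Red jaw follows 1:1; jaw gap = width over handle - 24 mm. Spring 10 N free, 14 N at full squeeze: it alone keeps the reacher in fingers that stay closed to 50 mm or less; at 48 mm the jaws are 24 mm open; about 33 mm clamps a dowel (then reads 0.022 to 0.025)
- reacher_handle (a point): middle of the handle, 42 mm above the reacher's underside; grip here from above, fingers closing along the reacher's y on the black block (outer face y = -28 mm) and red trigger plate (+28 mm when free); both are 36 mm long in x and reach z = 9 to 65 mm. The middle of the jaws stays in line with the middle between the fingers
- reacher_nose (a point): point between the open jaws, on the reacher's x axis, 150 mm in front of the handle's middle, 9 mm above the underside; put it at a dowel's middle to clamp the dowel along the shaft
- mat: black rubber mat, 260 x 100 x 2 mm, fixed; origin under its middle; x along its length. The reacher starts with its origin about 75 mm behind the mat's middle (x = -75 mm) and its shaft along the mat's +x
- riser: fixed clear shelf on aluminium sides, 131 x 286 mm, 48 mm high; origin on the worktop under its middle; open at its front, which looks along its own -x (to the robot); inner side faces y = +-130 mm, inner back face x = +57 mm, clear height 42 mm.
- gap_mouth (a point): middle of the riser's open front edge, on the worktop (65 mm in front of the riser's middle)
- magazine: fixed blue dowel magazine, base 104 x 74 mm, 98 mm high; origin under its middle, x along its neck. In its top a recess 70 x 44 mm (x, y), 8 mm deep; in the recess floor a funnel 58 x 30 mm narrows at z = 80 mm to the neck, a slot 46 (x) by 16 mm (y), which opens at z = 70 mm into a clear box, inside 60 x 44 mm, floor z = 6 mm. Dowels lying along x fall through
- magazine_seat (a point): middle of the recess floor of the magazine, 90 mm above the worktop; the middle of the cover's underside belongs here, the cover's x along the magazine's x either way round
- cover: orange cover of the magazine: plate 66 x 40 x 8 mm (2 mm play all round in the recess) with a grip rib on top, 50 mm along x, 12 mm along y, from z = 8 to 30 mm; origin under its middle; 50 g
- dowel_a: beech dowel, 10 mm thick, 40 mm long, 12 g, lying on the worktop under the riser (absent in some runs); origin under its middle, long axis along its y, roughly pointing out of the gap
- dowel_b: beech dowel, 10 mm thick, 40 mm long, 12 g, lying on the worktop under the riser (absent in some runs); origin under its middle, long axis along its y, roughly pointing out of the gap
- dowel_c: beech dowel, 10 mm thick, 40 mm long, 12 g, lying on the worktop under the riser (absent in some runs); origin under its middle, long axis along its y, roughly pointing out of the gap
- dowel_d: beech dowel, 10 mm thick, 40 mm long, 12 g, lying on the worktop under the riser (absent in some runs); origin under its middle, long axis along its y, roughly pointing out of the gap
- hinge_a: bystander: steel furniture hinge 90 x 48 x 23 mm; origin under its middle; leave alone
- tape_measure_a: bystander: yellow tape measure 37 x 103 x 64 mm; origin under its middle; leave alone
- mug_a: bystander: spotted mug 92 x 127 x 93 mm; origin under its middle; leave alone
- glue_bottle: bystander: white glue bottle with orange nozzle, 64 mm thick, 196 mm high; origin under its middle; leave alone
Mind the look-alikes: they are no part of the job. Of the things shaped like the cover, the orange one is meant.

How it is judged (in metres and radians):
On the way, in this order (a step that is already met when the one before it is completed fails the run):
1. a dowel is lifted clear in the reacher's squeezed jaws (((contact force between reacher and dowel_a above 0.5 N and value of joint reacher_trigger above 0.015 m and height (world z) of dowel_a above 0.03 m) or (contact force between reacher and dowel_b above 0.5 N and value of joint reacher_trigger above 0.015 m and height (world z) of dowel_b above 0.03 m) or (contact force between reacher and dowel_c above 0.5 N and value of joint reacher_trigger above 0.015 m and height (world z) of dowel_c above 0.03 m) or (contact force between reacher and dowel_d above 0.5 N and value of joint reacher_trigger above 0.015 m and height (world z) of dowel_d above 0.03 m))), for 0.2 s.
2. all dowels are inside the magazine, below its neck (x of dowel_a in the frame of magazine between -0.034 and 0.034 m and y of dowel_a in the frame of magazine between -0.026 and 0.026 m and z of dowel_a in the frame of magazine between 0.003 and 0.068 m and x of dowel_b in the frame of magazine between -0.034 and 0.034 m and y of dowel_b in the frame of magazine between -0.026 and 0.026 m and z of dowel_b in the frame of magazine between 0.003 and 0.068 m and x of dowel_c in the frame of magazine between -0.034 and 0.034 m and y of dowel_c in the frame of magazine between -0.026 and 0.026 m and z of dowel_c in the frame of magazine between 0.003 and 0.068 m and x of dowel_d in the frame of magazine between -0.034 and 0.034 m and y of dowel_d in the frame of magazine between -0.026 and 0.026 m and z of dowel_d in the frame of magazine between 0.003 and 0.068 m), for 0.2 s.
At the end, for the whole second after the job is handed in: All present dowels in the magazine box below its neck; reacher released, upright (0.1 rad), at rest on the mat, its origin 35-115 mm behind the mat's middle, within 30 mm of its centre line and 0.3 rad of its direction; cover level in the recess, underside within 2.5 mm of the recess floor (all of step 2 and x of reacher in the frame of mat between -0.115 and -0.035 m and y of reacher in the frame of mat between -0.03 and 0.03 m and angle between the x axis of reacher and the x axis of mat, either way round below 0.3 rad and angle between reacher's own z axis and vertical below 0.1 rad and height (world z) of reacher below 0.008 m and x of reacher_nose in the frame of mat above 0 m and linear speed of each of reacher, cover below 0.02 m/s and horizontal distance between cover and magazine_seat below 0.006 m and z of cover in the frame of magazine_seat between -0.003 and 0.0025 m and angle between the x axis of cover and the x axis of magazine, either way round below 0.12 rad and angle between cover's own z axis and vertical below 0.05 rad); the robot touches nothing.
It fails at once if the gripper's fingers touch a dowel (contact force between the fingers and dowel_a above 0.5 N or contact force between the fingers and dowel_b above 0.5 N or contact force between the fingers and dowel_c above 0.5 N or contact force between the fingers and dowel_d above 0.5 N).
It fails at once if a thing standing around is moved more than 4 cm (distance of any of hinge_a, tape_measure_a, mug_a, glue_bottle from where it was at the start of the episode above 0.04 m).
Of dowel_a, dowel_b, dowel_c, dowel_d only 3 to 4 are there at a start; the rules pass over those that are not, and their reading is None.
At some moment in a run one of dowel_a, dowel_b, dowel_c, dowel_d, cover may be knocked a few centimetres aside while the robot is not near it.
It also fails if it takes over 208 s, if anything falls off the work surface, if the arm or the gripper's body presses on something with over 40 N, if the wrist force passes 120 N, or if a joint passes its speed limit or range.

### The arm

A 6-joint arm with a two-finger parallel gripper is mounted at the origin on a cart in front of the work surface, level with it; the furniture and walls round the work are solid. World frame = base frame: x ahead of the robot, y to its left, z up, the work surface at z = 0. Lengths are in m, angles in degrees, forces in N, time in s.
With the tool pointing down it reaches from about 0.4 to 0.825 m from the base axis. Payload 7 kg.
Tool frame: the origin (TCP) lies midway between the tips of the shut fingers; the grasp point (between the pads) lies r.grip_depth behind it (r.grip_depth is the distance from the TCP to the grasp point, in m); z points along the fingers, y is the line along which they close (so a half turn about z gives the same grasp; the last joint's range is limited). The gripper opens to 88 mm and grips with 3 to 60 N. Pads are 19 mm wide; open, the fingers measure 130 mm over their backs; the gripper's body (78 mm by 193 mm) begins 47 mm behind the grasp point.
Start: joints at [91.851, 20.546, 0.682, 0, -70.136, -16.507], TCP at [0.171, 0.653, 0.227] pointing down, gripper open.
Joint ranges: [-176.03, 176.03], [-82.01, 121.73], [-58.28, 71.71], [-173.87, 95.51], [-174.79, -0.11], [-173.66, 173.66]. Speed limits (degrees/s): [136.94, 136.94, 172.46, 180, 180, 180].

### API

Orientations are given as [roll, pitch, yaw] about the fixed x, y, z axes, in that order (R = Rz(yaw) Ry(pitch) Rx(roll)).
In Python, from plant import r gives the robot as it stands.
- The arm moves only by the shell command python3 -m pendant 'ROWS' [OPENING] [FORCE]. ROWS is a JSON list of rows, 1 to 12 of them, each of 6 numbers: dx, dy, dz in m, then a rotation vector rx, ry, rz in degrees; each row is the pose to reach, as a shift and turn from the pose commanded when the command began, along the tool's axes at that moment; what a row does not reach only later rows make up. A row lasts 1/12 s, in which the tool goes at most 0.0417 m and 7.16 degrees, less where a joint would pass 70% of its speed; a pose out of reach is approached as far as the arm can. OPENING is the finger opening in m, set as the command begins (- or left out keeps the last). The fingers move at their own pace and stop on an object; FORCE is the grip in N (left out, the last holds). Time passes only in rows, so rows that do not move let the fingers close. It prints the time, the measured TCP pose, the force, the opening and the grip force at its end.
- r.get_state(): the state, without advancing time (a new reading comes with each control period).
- r.capture(name): name is "scene" or "top" or "wrist"; returns a dict with "frame" (384x512x3 uint8, red, green, blue), "z_map" (384x512 float32, m along the optical axis (not along the pixel's ray), 0 where there is no reading), "fx", "fy", "cx", "cy" (pixels), "cam_to_world" (4x4, takes a point from camera to world coordinates). Camera axes: x right, y down, z forward; pixel columns grow to the right and rows downward; lengths in m; the calibration is good to about 2 mm. A picture is of the moment at which its call begins.
- r.close_job(): hands the job in; it is judged then, once.
The state is a dict: "time_s": time; "joints": joint angles; "qd": joint speeds; "joint_torque": joint torques, N m; "tcp_pos": TCP position; "eef_rot": TCP orientation; "contact_force": force on the tool from outside, world axes, zero at the start; "moment": the same for the moment, N m; "gripper_width": finger opening in m; "gripper_force": force on a finger pad.
Only numpy, scipy, OpenCV 4.12 (cv2) and the standard library are available. Lean on these libraries where they do the work, as an engineer would, in place of code of your own. Each camera call takes 0.05 s, during which the arm holds its last target. There are 200 camera calls.

## Working session

There is one attempt and no reset: what is moved stays moved. The work goes in short steps, Python scripts to look and compute and a shell command to move; the robot and the scene stay as the last step left them, time stands still between calls to the robot, and variables do not carry over. Pictures are saved under pics/ and viewed, at most 14 in all, crops included, and the job is handed in when it is done.

```bash
ls; mkdir -p pics; cat > h.py <<'E'
import numpy as np,cv2,pickle
from plant import r
def snap(n):
    c=r.capture(n); pickle.dump(c,open(f'pics/{n}.pkl','wb')); return c
def save(c,name,box=None,s=1):
    im=c['frame'][:,:,::-1]
    if box: x0,y0,x1,y1=box; im=im[y0:y1,x0:x1]
    cv2.imwrite('pics/'+name,cv2.resize(im,None,fx=s,fy=s,interpolation=cv2.INTER_CUBIC))
def load(n): return pickle.load(open(f'pics/{n}.pkl','rb'))
def px(c,u,v,z=None):
    """world point at pixel; with z: intersect ray with plane world z"""
    T=c['cam_to_world']; d=np.array([(u-c['cx'])/c['fx'],(v-c['cy'])/c['fy'],1.])
    if z is None: return T[:3,:3]@(d*c['z_map'][int(round(v)),int(round(u))])+T[:3,3]
    w=T[:3,:3]@d; return T[:3,3]+w*(z-T[2,3])/w[2]
E
python3 - <<'E'
from h import *
a=snap('scene');b=snap('top')
save(a,'s0.png',None,1.5);save(b,'t0.png',None,1.5)
s=r.get_state();print(s['tcp_pos'],s['eef_rot'],s['gripper_width'],r.grip_depth)
print(b['cam_to_world'],b['fx'])
E
```

```text
pics
[0.17068415 0.65261548 0.22572317] [ 1.79914536e+02 -7.74548909e-03 -1.46616480e+01] 0.08786831173220831 0.0188
[[-1.92856388e-03 -9.91805011e-01  1.27746236e-01  3.72651434e-01]
 [-9.99782530e-01 -7.40272582e-04 -2.08409312e-02 -1.16588617e-02]
 [ 2.07647071e-02 -1.27758649e-01 -9.91587896e-01  1.31588178e+00]
 [ 0.00000000e+00  0.00000000e+00  0.00000000e+00  1.00000000e+00]] 401.391921039571
```

View pics/s0.png

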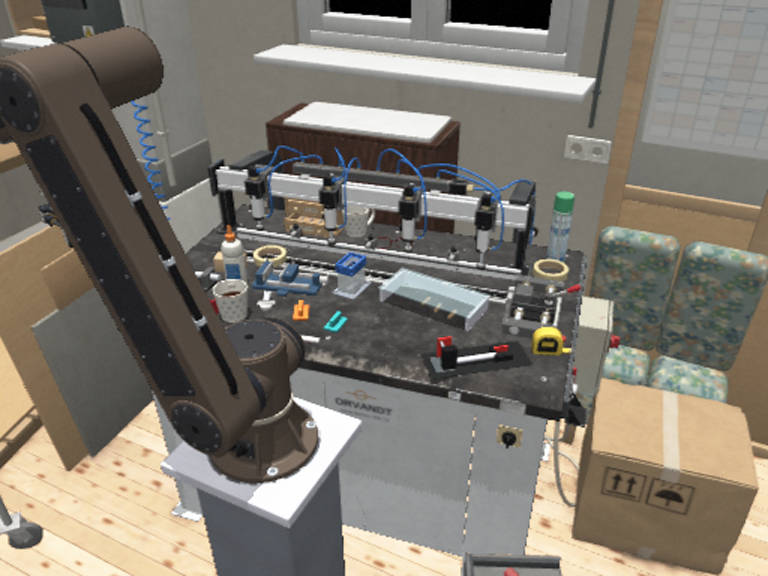

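View pics/t0.png

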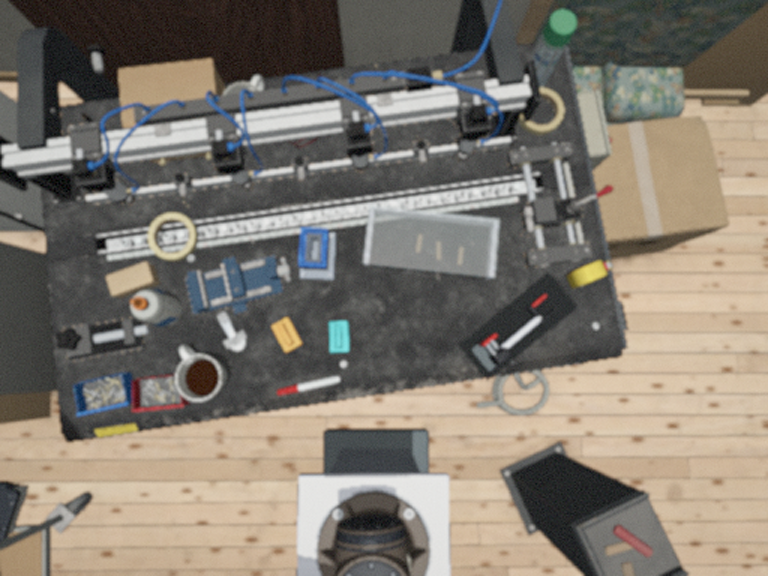

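Top picture (1.5x): riser at (432,243) with three dowels at (419,244), (438,250), (460,255). The magazine is at (315,250). The reacher on its mat is at (510,335), with its handle at lower left (488,350) and jaws at upper right. There are two cover-shaped things: orange (287,335) and cyan (339,337). The orange one is meant, and I'll confirm it in the crop.

```bash
python3 - <<'E'
from h import *
b=load('top')
save(b,'t1.png',(180,130,400,260),3.6)
E
```

```text
(no output)
```

View pics/t1.png

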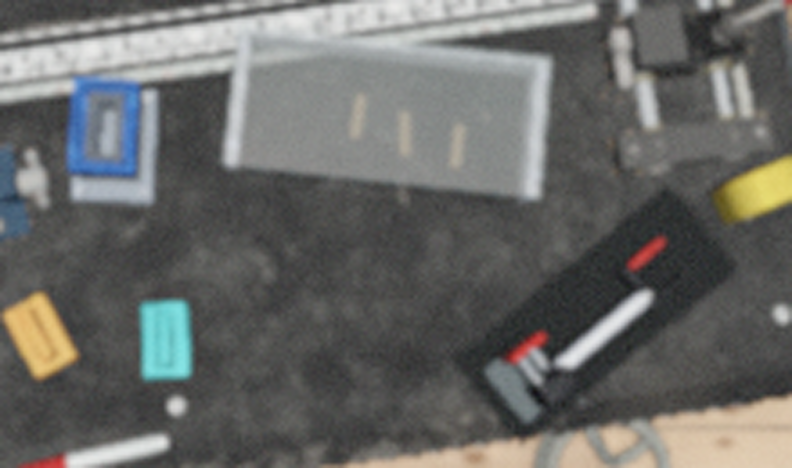

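The crop confirms it: the cover at crop pixel (40,335) is orange with a grip rib, and the one at (166,340) is cyan, so it is the decoy. Next I convert the pixels to positions.

```bash
python3 - <<'E'
from h import *
b=load('top')
P=lambda u,v,z:px(b,u/3.6+180,v/3.6+130,z)
def line(n,p,q,z):
    A=P(*p,z);B=P(*q,z);d=B-A;print(n,((A+B)/2)[:2].round(4),np.linalg.norm(d).round(4),np.degrees(np.arctan2(d[1],d[0])).round(1))
line('d1',(353,136),(361,96),.008);line('d2',(405,155),(405,112),.008);line('d3',(455,166),(460,126),.008)
c=[P(*p,.002) for p in [(457,355),(667,188),(737,268),(520,432)]]
print('mat',np.mean(c,0).round(3));line('mat1',(457,355),(667,188),.002);line('mat2',(520,432),(737,268),.002)
line('shaft',(560,362),(650,295),.02)
line('redtrig',(508,358),(546,336),.065); line('redjaw',(630,268),(666,240),.017)
c=[P(*p,.098) for p in [(72,78),(139,80),(137,175),(68,173)]];print('mag',np.mean(c,0).round(3))
line('magl',(68,173),(72,78),.098);line('magr',(137,175),(139,80),.098);line('recess',(104,157),(106,93),.09)
line('riser front',(230,167),(533,197),.048);line('riserback',(240,38),(548,60),.048)
line('cover',(60,371),(24,302),.008);line('coverrib',(50,352),(29,318),.03)
# depth-based cover/magazine check
for n,u,v in [('tape',765,190)]: print(n,P(u,v,.06).round(3))
s=r.get_state();print(s['time_s'])
E
```

```text
d1 [ 0.647  -0.1005] 0.0384 -11.5
d2 [ 0.6307 -0.1447] 0.0403 -0.7
d3 [ 0.6191 -0.1931] 0.0378 -8.0
mat [ 0.468 -0.318  0.002]
mat1 [ 0.5041 -0.2889] 0.2503 -52.1
mat2 [ 0.4322 -0.348 ] 0.2523 -53.8
shaft [ 0.4502 -0.322 ] 0.1028 -54.1
redtrig [ 0.4314 -0.2426] 0.0385 -60.4
redjaw [ 0.518  -0.3639] 0.0424 -52.8
mag [0.619 0.122 0.098]
magl [0.6194 0.1514] 0.0827 -1.4
magr [0.6178 0.0933] 0.0827 -0.5
recess [0.6215 0.1224] 0.0561 -0.9
riser front [ 0.5788 -0.1193] 0.2711 -95.6
riserback [ 0.7001 -0.1318] 0.2784 -94.0
cover [0.444  0.1852] 0.0706 28.4
coverrib [0.4441 0.1841] 0.0357 32.5
tape [ 0.57  -0.458  0.06 ]
0.1
```

```bash
cat >> h.py <<'E'
from scipy.spatial.transform import Rotation as Ro
def to(*tg,cur=None):
    """rows (from current or given (x,y,z,yaw)) to targets x,y,z,yaw"""
    s=r.get_state()
    p0=np.array(s['tcp_pos']) if cur is None else np.array(cur[:3]); R0=Ro.from_euler('xyz',s['eef_rot'] if cur is None else [180,0,cur[3]],degrees=True)
    for x,y,z,w in tg:
        d=R0.inv().apply(np.array([x,y,z])-p0); q=(R0.inv()*Ro.from_euler('xyz',[180,0,w],degrees=True)).as_rotvec(degrees=True)
        print((x,y,z,w),'->',d.round(4),q.round(2),'rows',round(np.linalg.norm(d)/.0417,1))
E
python3 - <<'E'
from h import *
to((.33,.5,.3,-15),(.5,.15,.3,-35),(.44,-.2,.3,-53),(.41,-.24,.27,-53))
E
```

```text
(0.33, 0.5, 0.3, -15) -> [ 0.1928  0.1074 -0.0741] [ 0.09 -0.01  0.34] rows 5.6
(0.5, 0.15, 0.3, -35) -> [ 0.4458  0.403  -0.0736] [ 8.000e-02 -2.000e-02  2.034e+01] rows 14.5
(0.44, -0.2, 0.3, -53) -> [ 0.4764  0.7568 -0.0731] [ 0.08 -0.04 38.34] rows 21.5
(0.41, -0.24, 0.27, -53) -> [ 0.4575  0.803  -0.043 ] [ 0.08 -0.04 38.34] rows 22.2
```

```bash
python3 -m pendant '[[0.193,0.107,-0.074,0,0,0],[0.193,0.107,-0.074,0,0,0],[0.193,0.107,-0.074,0,0,0],[0.193,0.107,-0.074,0,0,0],[0.193,0.107,-0.074,0,0,0],[0.193,0.107,-0.074,0,0,0],[0.446,0.403,-0.074,0,0,20],[0.446,0.403,-0.074,0,0,20],[0.446,0.403,-0.074,0,0,20],[0.446,0.403,-0.074,0,0,20],[0.446,0.403,-0.074,0,0,20],[0.446,0.403,-0.074,0,0,20]]' 0.086 30
python3 -m pendant '[[0,0,0,0,0,0]]'
python3 - <<'E'
from h import *
to((.5,.15,.3,-35),(.44,-.2,.3,-53),(.41,-.24,.27,-53))
E
```

```text
time_s: 1.1
tcp_pos: [0.4397, 0.2737, 0.3005]
eef_rot: [-180.0, 0.0, -34.6]
contact_force: [1.6, 0.1, 0.3]
gripper_width: 0.0857
gripper_force: 0.0
time_s: 1.18
tcp_pos: [0.441, 0.2703, 0.3008]
eef_rot: [180.0, -0.0, -34.9]
contact_force: [-0.9, 1.2, 0.3]
gripper_width: 0.0857
gripper_force: 0.0
(0.5, 0.15, 0.3, -35) -> [0.1172 0.0649 0.0009] [ 0.04 -0.03  0.11] rows 3.2
(0.44, -0.2, 0.3, -53) -> [0.2682 0.3863 0.0012] [ 0.04 -0.03 18.11] rows 11.3
(0.41, -0.24, 0.27, -53) -> [0.2665 0.4363 0.0312] [ 0.04 -0.03 18.11] rows 12.3
```

```bash
python3 -m pendant '[[0.117,0.065,0,0,0,0],[0.117,0.065,0,0,0,0],[0.117,0.065,0,0,0,0],[0.268,0.386,0,0,0,18],[0.268,0.386,0,0,0,18],[0.268,0.386,0,0,0,18],[0.268,0.386,0,0,0,18],[0.268,0.386,0,0,0,18],[0.268,0.386,0,0,0,18],[0.268,0.386,0,0,0,18],[0.267,0.436,0.031,0,0,18],[0.267,0.436,0.031,0,0,18]]'
python3 -m pendant '[[0,0,0,0,0,0]]'
python3 - <<'E'
from h import *
w=snap('wrist');save(w,'w0.png',None,1.5);print(w['cam_to_world'].round(3))
to((.423,-.258,.2,-53))
E
```

```text
time_s: 2.18
tcp_pos: [0.423, -0.2022, 0.2793]
eef_rot: [-179.9, -0.0, -52.7]
contact_force: [1.9, -0.5, 0.3]
gripper_width: 0.0859
gripper_force: 0.0
time_s: 2.27
tcp_pos: [0.4199, -0.2048, 0.277]
eef_rot: [179.8, 0.2, -53.0]
contact_force: [-0.1, 0.5, -0.3]
gripper_width: 0.0863
gripper_force: 0.0
[[-0.799 -0.572 -0.187  0.471]
 [-0.602  0.761  0.242 -0.27 ]
 [ 0.003  0.306 -0.952  0.436]
 [ 0.     0.     0.     1.   ]]
(0.423, -0.258, 0.2, -53) -> [0.045  0.0315 0.0779] [0.11 0.11 0.01] rows 2.3
```

View pics/w0.png

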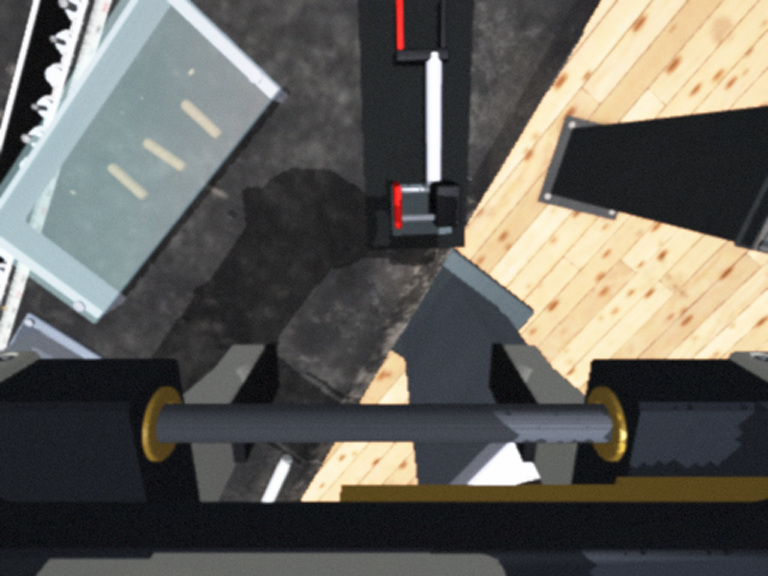

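Wrist view (1.5x): the red trigger plate is at (398,185–228) and the black block at (445,182–225). The shaft runs up to the crosshead at (430,53), and three dowels lie at (128,182), (164,154) and (200,118).

```bash
python3 - <<'E'
from h import *
w=load('wrist')
P=lambda u,v,z:px(w,u/1.5,v/1.5,z)
def line(n,p,q,z):
    A=P(*p,z);B=P(*q,z);d=B-A;print(n,((A+B)/2)[:2].round(4),np.linalg.norm(d).round(4),np.degrees(np.arctan2(d[1],d[0])).round(1))
line('handle width',(459,204),(391,206),.067)
line('redplate',(396,229),(394,184),.067);line('block r',(459,226),(458,183),.067)
line('shaft',(432,182),(434,55),.02);line('crosshead',(397,58),(446,58),.02);line('crosstop',(397,50),(447,50),.02)
line('d1',(112,167),(144,196),.008);line('d2',(146,141),(183,168),.008);line('d3',(184,102),(217,134),.008)
line('matL',(369,240),(359,0),.002);line('matR',(466,235),(475,0),.002);line('matnear',(369,245),(464,242),.002)
line('riser front',(97,322),(285,97),.048)
zm=w['z_map']
for u,v in [(396,205),(450,205),(433,120)]: print(px(w,u/1.5,v/1.5).round(4))
E
```

```text
handle width [ 0.4159 -0.2561] 0.0573 38.6
redplate [ 0.4351 -0.2397] 0.0377 -50.0
block r [ 0.3934 -0.2732] 0.0359 -48.6
shaft [ 0.4496 -0.3168] 0.1064 -52.0
crosshead [ 0.4895 -0.3504] 0.0422 -143.0
crosstop [ 0.493  -0.3555] 0.0429 -143.0
d1 [ 0.6486 -0.0998] 0.0374 170.6
d2 [ 0.6325 -0.1429] 0.0395 179.0
d3 [ 0.6214 -0.1914] 0.0384 171.3
matL [ 0.4956 -0.2743] 0.211 -51.2
matR [ 0.4177 -0.3362] 0.206 -51.8
matnear [ 0.3887 -0.2182] 0.0968 -141.2
riser front [ 0.5779 -0.1166] 0.2786 -97.3
[ 0.4355 -0.2415  0.068 ]
[ 0.3989 -0.2688  0.0663]
[ 0.4505 -0.3169  0.0262]
```

```bash
python3 - <<'E'
from h import *
to((.4155,-.2565,.13,-52),(.4155,-.2565,.0255,-52))
E
```

```text
(0.4155, -0.2565, 0.13, -52) -> [0.0394 0.0364 0.1479] [ 0.11  0.11 -0.99] rows 3.8
(0.4155, -0.2565, 0.0255, -52) -> [0.0396 0.0362 0.2524] [ 0.11  0.11 -0.99] rows 6.2
```

```bash
python3 -m pendant '[[0.0394,0.0363,0.148,0.1,0.1,-1],[0.0394,0.0363,0.148,0.1,0.1,-1],[0.0394,0.0363,0.148,0.1,0.1,-1],[0.0394,0.0363,0.148,0.1,0.1,-1],[0.0394,0.0363,0.148,0.1,0.1,-1],[0.0395,0.0362,0.18,0.1,0.1,-1],[0.0395,0.0362,0.21,0.1,0.1,-1],[0.0396,0.0362,0.24,0.1,0.1,-1],[0.0396,0.0362,0.2524,0.1,0.1,-1],[0.0396,0.0362,0.2524,0.1,0.1,-1]]'
python3 -m pendant '[[0,0,0,0,0,0],[0,0,0,0,0,0],[0,0,0,0,0,0],[0,0,0,0,0,0],[0,0,0,0,0,0],[0,0,0,0,0,0]]' 0.048 35
python3 -m pendant '[[0,0,0,0,0,0],[0,0,0,0,0,0]]'
```

```text
time_s: 3.15
tcp_pos: [0.4181, -0.2528, 0.0251]
eef_rot: [179.9, 0.1, -51.6]
contact_force: [-0.7, -0.6, 0.3]
gripper_width: 0.086
gripper_force: 0.0
time_s: 3.65
tcp_pos: [0.4186, -0.2543, 0.0278]
eef_rot: [-179.9, -0.1, -51.6]
contact_force: [-5.7, -3.1, 9.9]
gripper_width: 0.0518
gripper_force: 14.2
time_s: 3.82
tcp_pos: [0.4182, -0.2546, 0.0278]
eef_rot: [-180.0, -0.1, -51.6]
contact_force: [-5.6, -4.3, 10.4]
gripper_width: 0.0483
gripper_force: 14.8
```

```bash
python3 -m pendant '[[0,0,-0.01,0,0,0],[0,0,-0.02,0,0,0],[0,0,-0.03,0,0,0],[0,0,-0.04,0,0,0],[0,0,-0.05,0,0,0],[0,0,-0.05,0,0,0],[0,0,-0.05,0,0,0],[0,0,-0.05,0,0,0]]'
python3 - <<'E'
from h import *
w=snap('wrist');save(w,'w1.png',None,1.5);s=r.get_state();print(s['tcp_pos'],s['eef_rot'],s['gripper_width'])
E
```

```text
time_s: 4.48
tcp_pos: [0.4184, -0.2537, 0.0764]
eef_rot: [-179.9, -0.1, -51.7]
contact_force: [-0.6, 0.1, -3.0]
gripper_width: 0.0482
gripper_force: 11.2
[ 0.41826482 -0.25372228  0.07617943] [-1.79922941e+02 -5.40545129e-02 -5.16738396e+01] 0.04839171981169222
```

View pics/w1.png

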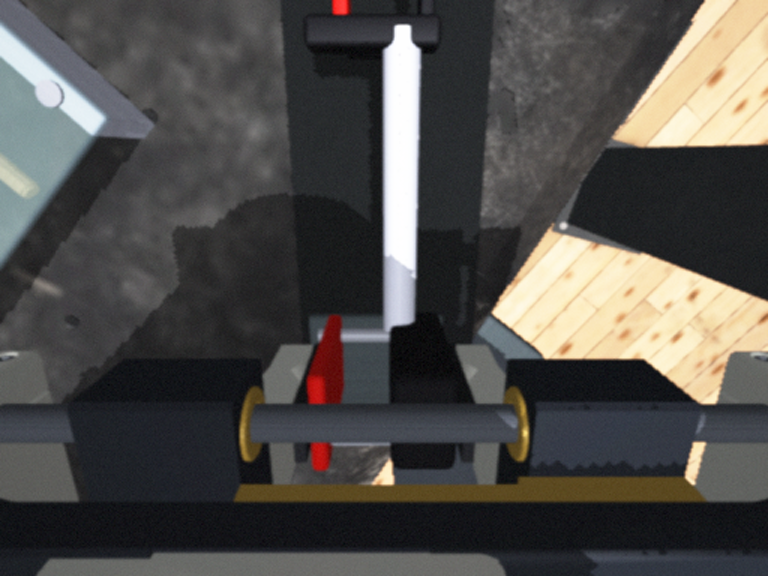

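The reacher is lifted and held, with its crosshead at (305–440,32) and its shaft running straight ahead. I'll check that it's level and where it sits in the grip.

```bash
python3 - <<'E'
from h import *
w=load('wrist');s=r.get_state();p=np.array(s['tcp_pos']);R=Ro.from_euler('xyz',s['eef_rot'],degrees=True)
for n,u,v in [('shaft far',402,70),('shaft',402,150),('shaft near',401,240),('cross L',312,35),('cross R',434,35),('cross far edge c',372,20),('footL',320,322),('mat',300,100)]:
    q=px(w,u/1.5,v/1.5);print(n,q.round(4),'tool',R.inv().apply(q-p).round(4))
E
```

```text
shaft far [ 0.482  -0.3419  0.0736] tool [0.1087 0.0047 0.0027]
shaft [ 0.4658 -0.3219  0.0732] tool [0.083 0.005 0.003]
shaft near [ 0.4456 -0.2964  0.0735] tool [0.0505 0.005  0.0027]
cross L [ 0.5123 -0.3317  0.0725] tool [ 0.1195 -0.0254  0.0038]
cross R [ 0.4804 -0.3568  0.0729] tool [0.1194 0.0152 0.0034]
cross far edge c [ 0.4994 -0.3476  0.0721] tool [ 0.124  -0.0054  0.0042]
footL [ 0.4481 -0.2432  0.0567] tool [ 0.0102 -0.0299  0.0195]
mat [ 0.5184 -0.3108  0.0024] tool [ 0.1068 -0.0431  0.0739]
```

```bash
python3 - <<'E'
from h import *
to((.405,-.2,.11,-30),(.3927,-.159,.11,-8.3),(.3927,-.159,.0285,-8.3))
E
```

```text
(0.405, -0.2, 0.11, -30) -> [-0.0503 -0.023  -0.0338] [ -0.07  -0.07 -21.67] rows 1.6
(0.3927, -0.159, 0.11, -8.3) -> [-0.0901 -0.0387 -0.0339] [ -0.05  -0.08 -43.37] rows 2.5
(0.3927, -0.159, 0.0285, -8.3) -> [-0.0902 -0.0386  0.0476] [ -0.05  -0.08 -43.37] rows 2.6
```

```bash
python3 -m pendant '[[-0.01,-0.005,-0.034,0,0,-4],[-0.02,-0.01,-0.034,0,0,-8],[-0.03,-0.014,-0.034,0,0,-13],[-0.04,-0.018,-0.034,0,0,-17],[-0.05,-0.023,-0.034,0,0,-22],[-0.06,-0.027,-0.034,0,0,-26],[-0.068,-0.03,-0.034,0,0,-31],[-0.076,-0.033,-0.034,0,0,-35],[-0.084,-0.036,-0.034,0,0,-40],[-0.09,-0.0387,-0.034,0,0,-43.4],[-0.09,-0.0387,-0.02,0,0,-43.4],[-0.09,-0.0387,-0.01,0,0,-43.4]]'
python3 -m pendant '[[0,0,0,0,0,0],[0,0,0,0,0,0],[0,0,0,0,0,0]]'
python3 - <<'E'
from h import *
to((.3927,-.159,.0285,-8.3),(.4719,-.1705,.0285,-8.3))
E
```

```text
time_s: 5.53
tcp_pos: [0.3931, -0.1589, 0.086]
eef_rot: [-180.0, -0.2, -8.2]
contact_force: [0.3, 0.5, -2.0]
gripper_width: 0.0481
gripper_force: 11.2
time_s: 5.78
tcp_pos: [0.3934, -0.1594, 0.0868]
eef_rot: [180.0, -0.1, -8.3]
contact_force: [0.3, -0.0, -2.4]
gripper_width: 0.0484
gripper_force: 11.2
(0.3927, -0.159, 0.0285, -8.3) -> [-0.0008 -0.0003  0.0583] [ 0.01 -0.12  0.05] rows 1.4
(0.4719, -0.1705, 0.0285, -8.3) -> [ 0.0792 -0.0003  0.0585] [ 0.01 -0.12  0.05] rows 2.4
```

```bash
python3 -m pendant '[[0,0,0.015,0,0,0],[0,0,0.03,0,0,0],[0,0,0.045,0,0,0],[0,0,0.055,0,0,0],[0,0,0.0583,0,0,0],[0,0,0.0583,0,0,0],[0,0,0.0583,0,0,0],[0,0,0.0583,0,0,0]]'
python3 - <<'E'
from h import *
w=snap('wrist');save(w,'w2.png',None,1.5)
s=r.get_state();print(s['tcp_pos'],s['contact_force'])
E
```

```text
time_s: 6.45
tcp_pos: [0.3941, -0.1593, 0.0292]
eef_rot: [-180.0, -0.2, -8.2]
contact_force: [-0.8, -0.8, -1.9]
gripper_width: 0.0483
gripper_force: 11.2
[ 0.39410317 -0.15930518  0.02923472] [ 0.64061817  0.67312524 -1.55601818]
```

View pics/w2.png

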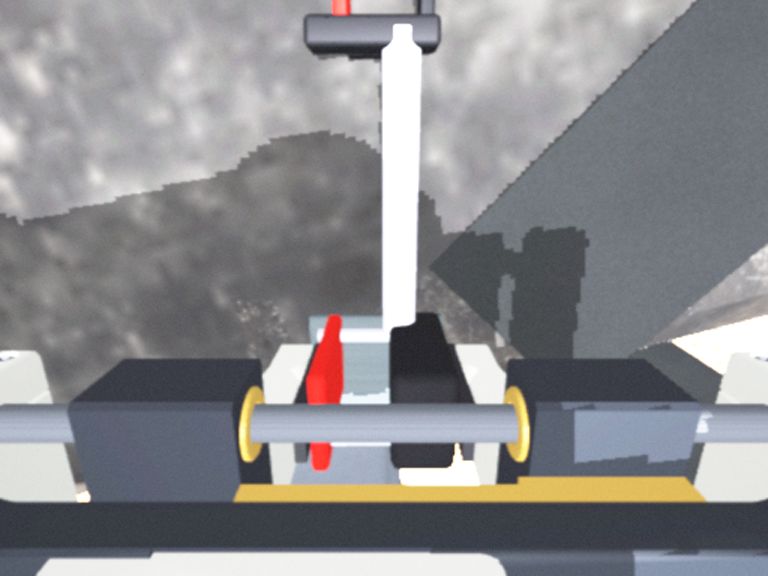

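```bash
python3 - <<'E'
from h import *
to((.4719,-.1705,.0285,-8.3))
b=snap('top');save(b,'t2.png',(250,130,400,250),4)
E
```

```text
(0.4719, -0.1705, 0.0285, -8.3) -> [ 0.0786 -0.0001  0.0011] [-0.02 -0.23  0.05] rows 1.9
```

View pics/t2.png

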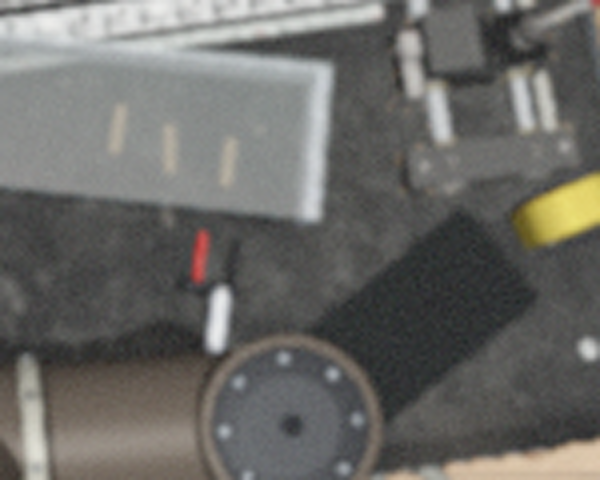

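The top view shows the jaws at (198–236,235–280), in line with the rightmost dowel at (229,163) to about 2 mm. Going in.

```bash
python3 -m pendant '[[0.01,-0.001,0.0005,0,0,0],[0.02,-0.0015,0.0005,0,0,0],[0.03,-0.0015,0.0005,0,0,0],[0.04,-0.0015,0.0005,0,0,0],[0.05,-0.0015,0.0005,0,0,0],[0.06,-0.0015,0.0005,0,0,0],[0.07,-0.0015,0.0005,0,0,0],[0.0786,-0.0015,0.0005,0,0,0],[0.0786,-0.0015,0.0005,0,0,0],[0.0786,-0.0015,0.0005,0,0,0]]'
python3 -m pendant '[[0,0,0,0,0,0],[0,0,0,0,0,0],[0,0,0,0,0,0],[0,0,0,0,0,0],[0,0,0,0,0,0],[0,0,0,0,0,0],[0,0,0,0,0,0],[0,0,0,0,0,0]]' 0.032 35
python3 - <<'E'
from h import *
b=snap('top');save(b,'t3.png',(250,130,400,250),4)
E
```

```text
time_s: 7.38
tcp_pos: [0.4714, -0.1692, 0.0278]
eef_rot: [-180.0, -0.1, -8.3]
contact_force: [-0.3, 0.3, -1.0]
gripper_width: 0.0479
gripper_force: 11.2
time_s: 8.05
tcp_pos: [0.4714, -0.1691, 0.0282]
eef_rot: [-180.0, -0.1, -8.3]
contact_force: [-0.3, -0.3, -1.7]
gripper_width: 0.0323
gripper_force: 20.0
```

View pics/t3.png

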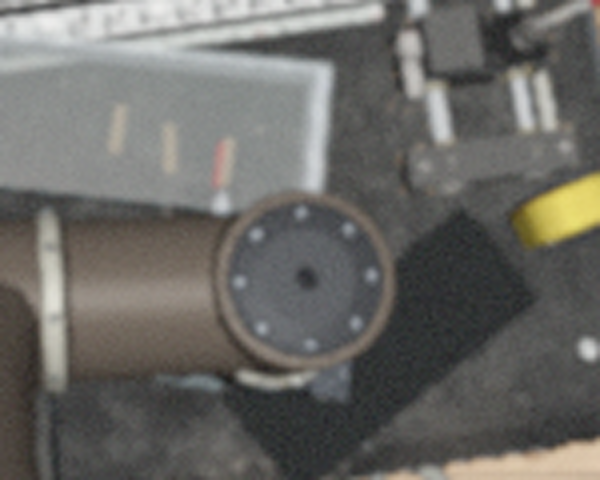

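Dowel clamped at 32.3 mm with 20 N. Lift slightly, back out, and raise.

```bash
python3 -m pendant '[[0,0,-0.004,0,0,0],[-0.01,0,-0.005,0,0,0],[-0.025,0,-0.005,0,0,0],[-0.04,0,-0.005,0,0,0],[-0.055,0,-0.005,0,0,0],[-0.07,0,-0.005,0,0,0],[-0.08,0,-0.02,0,0,0],[-0.08,0,-0.045,0,0,0],[-0.08,0,-0.07,0,0,0],[-0.08,0,-0.095,0,0,0],[-0.08,0,-0.12,0,0,0],[-0.08,0,-0.12,0,0,0]]'
python3 -m pendant '[[0,0,0,0,0,0],[0,0,0,0,0,0],[0,0,0,0,0,0]]'
python3 - <<'E'
from h import *
to((.43,0,.15,-5),(.47,.1247,.15,-1))
E
```

```text
time_s: 9.1
tcp_pos: [0.394, -0.1578, 0.1526]
eef_rot: [-180.0, -0.6, -8.2]
contact_force: [1.0, -0.5, -0.8]
gripper_width: 0.0322
gripper_force: 20.0
time_s: 9.35
tcp_pos: [0.3907, -0.1575, 0.1468]
eef_rot: [180.0, -0.0, -8.3]
contact_force: [-0.0, 0.2, -2.6]
gripper_width: 0.0322
gripper_force: 20.0
(0.43, 0, 0.15, -5) -> [ 0.0162 -0.1615 -0.0032] [ 0.   -0.02 -3.27] rows 3.9
(0.47, 0.1247, 0.15, -1) -> [ 0.0379 -0.2907 -0.0032] [ 0.   -0.02 -7.27] rows 7.0
```

```bash
python3 -m pendant '[[0.005,-0.03,-0.003,0,0,-1],[0.009,-0.06,-0.003,0,0,-2],[0.013,-0.09,-0.003,0,0,-2],[0.015,-0.12,-0.003,0,0,-3],[0.017,-0.15,-0.003,0,0,-3],[0.02,-0.18,-0.003,0,0,-4],[0.024,-0.21,-0.003,0,0,-5],[0.029,-0.24,-0.003,0,0,-6],[0.033,-0.265,-0.003,0,0,-7],[0.036,-0.28,-0.003,0,0,-7.3],[0.038,-0.291,-0.003,0,0,-7.3],[0.038,-0.291,-0.003,0,0,-7.3]]'
python3 -m pendant '[[0,0,0,0,0,0],[0,0,0,0,0,0],[0,0,0,0,0,0]]'
python3 - <<'E'
from h import *
b=snap('top');save(b,'t4.png',(170,110,270,200),6)
s=r.get_state();print(s['tcp_pos'],s['eef_rot'],s['gripper_width'])
E
```

```text
time_s: 10.35
tcp_pos: [0.4716, 0.1261, 0.15]
eef_rot: [179.9, -0.1, -0.9]
contact_force: [0.8, 0.7, -1.3]
gripper_width: 0.0322
gripper_force: 20.0
time_s: 10.6
tcp_pos: [0.4708, 0.1239, 0.1508]
eef_rot: [180.0, -0.1, -1.0]
contact_force: [0.8, -0.1, -1.7]
gripper_width: 0.0324
gripper_force: 20.0
[0.47095317 0.12395689 0.15098629] [ 1.79975792e+02 -1.24558097e-01 -1.02397017e+00] 0.03269703152045816
```

View pics/t4.png

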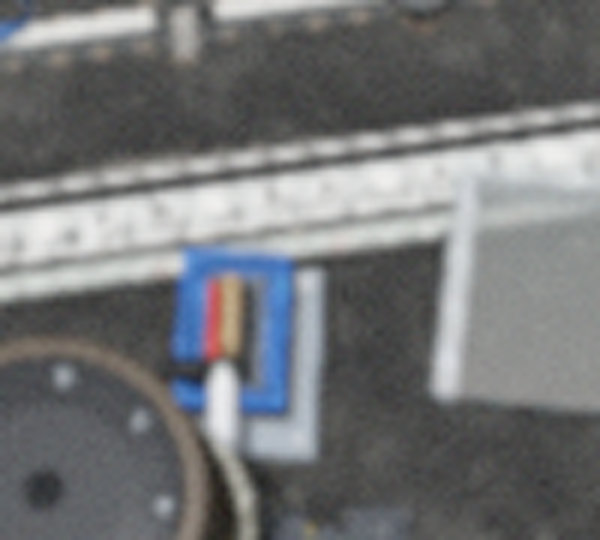

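The dowel is held at (231,273–358), next to the red jaw. The magazine rim corners are about (187,248), (293,256), (288,412) and (172,405).

```bash
python3 - <<'E'
from h import *
b=load('top');P=lambda u,v,z:px(b,u/6+170,v/6+110,z)
print('dowel',P(231,316,.13).round(4),P(229,358,.13)[:2],P(232,274,.13)[:2])
c=[P(*p,.098) for p in [(187,248),(293,256),(288,412),(175,407)]];print('mag',np.mean(c,0).round(4));print(np.round(c,3))
print('mag by depth');
w=b['cam_to_world'];H,W=b['z_map'].shape;v,u=np.mgrid[0:H,0:W];Z=b['z_map']
X=np.stack([(u-b['cx'])/b['fx']*Z,(v-b['cy'])/b['fy']*Z,Z],-1)@w[:3,:3].T+w[:3,3]
f=b['frame'].astype(int);m=(f[...,2]>120)&(f[...,2]>f[...,0]+60)&(abs(X[...,0]-.62)<.07)&(abs(X[...,1]-.12)<.06)&(X[...,2]>.08)
q=X[m];print(m.sum(),q[:,:2].min(0).round(4),q[:,:2].max(0).round(4),np.median(q[:,2]).round(4))
t=None
E
```

```text
dowel [0.6195 0.1201 0.13  ] [0.59818575 0.12079646] [0.64098084 0.11992834]
mag [0.6187 0.1211 0.098 ]
[[0.662 0.147 0.098]
 [0.658 0.092 0.098]
 [0.576 0.094 0.098]
 [0.579 0.152 0.098]]
mag by depth
249 [0.5803 0.0959] [0.664  0.1532] 0.0946
```

```bash
python3 -m pendant '[[0,-0.0018,0.01,0,0,0],[0,-0.0018,0.02,0,0,0],[0,-0.0018,0.0235,0,0,0],[0,-0.0018,0.0235,0,0,0],[0,-0.0018,0.0235,0,0,0],[0,-0.0018,0.0235,0,0,0],[0,-0.0018,0.0235,0,0,0]]'
python3 -m pendant '[[0,0,0,0,0,0],[0,0,0,0,0,0],[0,0,0,0,0,0],[0,0,0,0,0,0],[0,0,0,0,0,0],[0,0,0,0,0,0]]' 0.048 35
python3 - <<'E'
from h import *
b=snap('top');save(b,'t5.png',(170,110,270,200),6)
s=r.get_state();print(s['tcp_pos'],s['eef_rot'],s['gripper_width'])
E
```

```text
time_s: 11.23
tcp_pos: [0.4716, 0.1269, 0.1278]
eef_rot: [180.0, -0.2, -1.0]
contact_force: [0.3, 0.1, -2.1]
gripper_width: 0.0323
gripper_force: 20.0
time_s: 11.73
tcp_pos: [0.4714, 0.1267, 0.1276]
eef_rot: [180.0, -0.1, -1.0]
contact_force: [-0.0, 0.3, -2.0]
gripper_width: 0.048
gripper_force: 11.2
[0.47138965 0.12674624 0.12757267] [ 1.79986126e+02 -1.43083094e-01 -9.53166446e-01] 0.047943035469441744
```

View pics/t5.png

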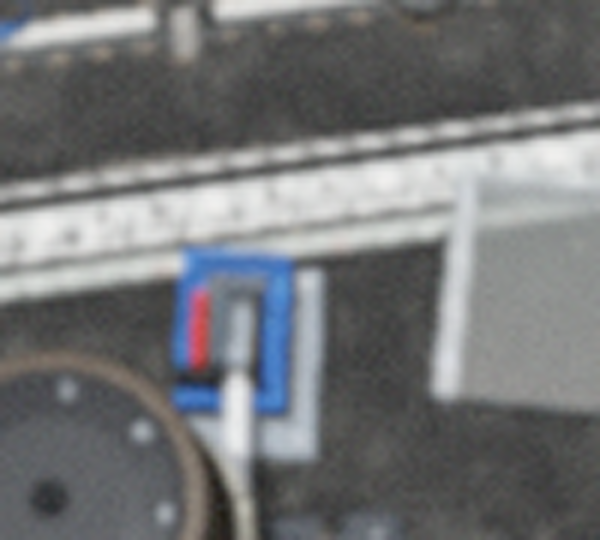

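The dowel left the jaws through the neck. Next, a colour detector for the remaining dowels and for the cover, in case something gets knocked.

```bash
cat >> h.py <<'E'
def dets(b):
    f=cv2.GaussianBlur(b['frame'],(3,3),0).astype(int)
    def blobs(m,z,reg,amin):
        n,l,st,c=cv2.connectedComponentsWithStats(m.astype(np.uint8))
        for i in range(1,n):
            if st[i,4]<amin: continue
            p=px(b,*c[i],z)
            if not(reg[0]<p[0]<reg[1] and reg[2]<p[1]<reg[3]): continue
            v,u=np.where(l==i);q=np.array([px(b,a,d,z)[:2] for a,d in zip(u,v)]);e,V=np.linalg.eigh(np.cov(q.T))
            print(p[:2].round(4),'area',st[i,4],'ang',np.degrees(np.arctan(V[1,1]/V[0,1])).round(1),'len',(np.sqrt(12*e[::-1])).round(3))
    print('dowels');blobs(f[...,0]-f[...,2]>22,.008,(.45,.75,-.28,.05),8)
    print('orange');blobs(f[...,0]-f[...,2]>80,.008,(.33,.6,.08,.35),30)
E
python3 - <<'E'
from h import *
dets(load('top'))
s=snap('scene');save(s,'s1.png',(205,150,275,215),9)
to((.43,0,.15,-5),(.3966,-.140,.11,-.9),(.3966,-.140,.0285,-.9))
E
```

```text
dowels
orange
[0.4288 0.1832] area 107 ang 81.4 len [0.043 0.027]
(0.43, 0, 0.15, -5) -> [-0.0392  0.1274 -0.0225] [ 0.01 -0.14  4.05] rows 3.2
(0.3966, -0.14, 0.11, -0.9) -> [-0.0704  0.2679  0.0174] [ 0.01 -0.14 -0.05] rows 6.7
(0.3966, -0.14, 0.0285, -0.9) -> [-0.0706  0.2679  0.0989] [ 0.01 -0.14 -0.05] rows 7.1
```

View pics/s1.png

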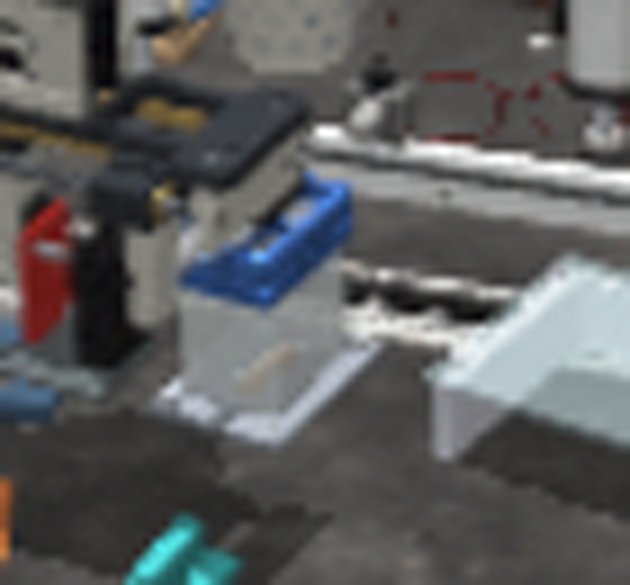

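The scene crop shows the dowel lying in the clear box at (265,365). On to dowel 2.

```bash
python3 -m pendant '[[0,0,-0.015,0,0,0],[-0.005,0,-0.03,0,0,0],[-0.02,0.025,-0.03,0,0,0],[-0.03,0.055,-0.03,0,0,0],[-0.036,0.085,-0.03,0,0,0],[-0.042,0.115,-0.03,0,0,0],[-0.048,0.145,-0.025,0,0,0],[-0.055,0.175,-0.02,0,0,0],[-0.06,0.205,-0.01,0,0,0],[-0.065,0.235,0,0,0,0],[-0.07,0.255,0.015,0,0,0],[-0.0704,0.268,0.03,0,0,0]]'
python3 -m pendant '[[0,0,0,0,0,0],[0,0,0,0,0,0],[0,0,0,0,0,0]]'
python3 - <<'E'
from h import *
b=snap('top');f=b['frame'].astype(int)
for u,v in [(279.3,162.5),(292.5,167)]: print(f[int(v)-2:int(v)+3:2,int(u)-4:int(u)+5,0]-f[int(v)-2:int(v)+3:2,int(u)-4:int(u)+5,2])
dets(b)
to((.3966,-.1415,.0285,-.9),(.4816,-.1415,.0285,-.9))
E
```

```text
time_s: 12.83
tcp_pos: [0.3957, -0.1418, 0.0972]
eef_rot: [180.0, -0.2, -1.0]
contact_force: [-0.2, 0.9, -1.6]
gripper_width: 0.0482
gripper_force: 11.2
time_s: 13.08
tcp_pos: [0.3971, -0.1399, 0.0979]
eef_rot: [180.0, -0.2, -1.0]
contact_force: [-0.1, 0.4, -1.7]
gripper_width: 0.0481
gripper_force: 11.2
[[ 0 -2  3 15 18 18  7  1 -2]
 [-2  0  7 14 18 14  7  2 -3]
 [ 1  4 10 18 18 10  6 -1 -1]]
[[-1 -1  6 14 18 14  6  1 -2]
 [-2 -1  6 16 17 15  8  0 -1]
 [-1 -2  7 17 18 15  5  0  1]]
dowels
[ 0.5539 -0.1355] area 71 ang -0.7 len [0.048 0.016]
orange
[0.4532 0.1919] area 196 ang 40.2 len [0.051 0.04 ]
(0.3966, -0.1415, 0.0285, -0.9) -> [-0.001   0.0018  0.0696] [ 0.02 -0.22 -0.02] rows 1.7
(0.4816, -0.1415, 0.0285, -0.9) -> [0.0839 0.0005 0.07  ] [ 0.02 -0.22 -0.02] rows 2.6
```

```bash
sed -i 's/>22,/>11,/' h.py; python3 -c "
from h import *
dets(load('top'))"
python3 -m pendant '[[0,0.001,0.02,0,0,0],[0,0.001,0.04,0,0,0],[0,0.001,0.06,0,0,0],[0,0.001,0.069,0,0,0],[0,0.001,0.069,0,0,0],[0,0.001,0.069,0,0,0],[0,0.001,0.069,0,0,0]]'
python3 - <<'E'
from h import *
b=snap('top');f=b['frame'].astype(int);s=r.get_state();print(s['tcp_pos'],s['eef_rot'],s['contact_force'])
# red jaw axis, z=.018
p=np.array(s['tcp_pos']);y=np.radians(s['eef_rot'][2])
print('nose now',p[:2]+.15*np.array([np.cos(y),np.sin(y)]))
dets(b);to((.4816,-.1415,.0285,-.9))
E
```

```text
dowels
[ 0.6471 -0.0994] area 28 ang -9.7 len [0.036 0.009]
[ 0.6309 -0.1431] area 31 ang 1.4 len [0.036 0.009]
[ 0.5544 -0.1344] area 85 ang -1.0 len [0.047 0.019]
orange
[0.4532 0.1919] area 196 ang 40.2 len [0.051 0.04 ]
time_s: 13.72
tcp_pos: [0.3979, -0.1406, 0.0295]
eef_rot: [180.0, -0.2, -0.9]
contact_force: [-0.5, 0.0, -1.4]
gripper_width: 0.048
gripper_force: 11.2
[ 0.39793439 -0.14068429  0.02955302] [179.99278323  -0.27124152  -0.9009086 ] [ 0.06587451  0.43285764 -2.23286272]
nose now [ 0.54791585 -0.14304277]
dowels
[ 0.6471 -0.0994] area 28 ang -9.7 len [0.036 0.009]
[ 0.6304 -0.1432] area 30 ang 0.4 len [0.035 0.009]
[ 0.5454 -0.1292] area 69 ang -0.1 len [0.046 0.016]
orange
[0.4489 0.1905] area 231 ang 26.6 len [0.06  0.041]
(0.4816, -0.1415, 0.0285, -0.9) -> [ 0.0837 -0.0005  0.0014] [ 0.01 -0.27 -0.  ] rows 2.0
```

```bash
python3 -m pendant '[[0.01,0,0.001,0,0,0],[0.02,0,0.001,0,0,0],[0.03,0,0.001,0,0,0],[0.04,0,0.001,0,0,0],[0.05,0,0.001,0,0,0],[0.06,0,0.001,0,0,0],[0.07,0,0.001,0,0,0],[0.08,0,0.001,0,0,0],[0.0835,0,0.001,0,0,0],[0.0835,0,0.001,0,0,0],[0.0835,0,0.001,0,0,0]]'
python3 -m pendant '[[0,0,0,0,0,0],[0,0,0,0,0,0],[0,0,0,0,0,0],[0,0,0,0,0,0],[0,0,0,0,0,0],[0,0,0,0,0,0],[0,0,0,0,0,0],[0,0,0,0,0,0]]' 0.032 35
python3 -m pendant '[[0,0,-0.004,0,0,0],[-0.01,0,-0.005,0,0,0],[-0.025,0,-0.005,0,0,0],[-0.04,0,-0.005,0,0,0],[-0.055,0,-0.005,0,0,0],[-0.07,0,-0.005,0,0,0],[-0.08,0,-0.02,0,0,0],[-0.08,0,-0.045,0,0,0],[-0.08,0,-0.07,0,0,0],[-0.08,0,-0.095,0,0,0],[-0.08,0,-0.12,0,0,0],[-0.08,0,-0.12,0,0,0]]'
python3 -m pendant '[[0,0,0,0,0,0],[0,0,0,0,0,0],[0,0,0,0,0,0]]'
python3 - <<'E'
from h import *
dets(snap('top'))
to((.43,0,.15,-1),(.4714,.1263,.15,-1))
E
```

```text
time_s: 14.68
tcp_pos: [0.4799, -0.1425, 0.0273]
eef_rot: [180.0, -0.1, -1.0]
contact_force: [-0.3, 0.1, -2.4]
gripper_width: 0.048
gripper_force: 11.2
time_s: 15.35
tcp_pos: [0.4802, -0.1425, 0.0277]
eef_rot: [180.0, -0.1, -1.0]
contact_force: [-0.4, -0.5, -1.2]
gripper_width: 0.0323
gripper_force: 20.0
time_s: 16.35
tcp_pos: [0.4021, -0.1412, 0.1521]
eef_rot: [180.0, -0.6, -0.9]
contact_force: [0.9, 0.0, -0.8]
gripper_width: 0.0322
gripper_force: 20.0
time_s: 16.6
tcp_pos: [0.3988, -0.1411, 0.1464]
eef_rot: [180.0, -0.0, -1.0]
contact_force: [-0.0, -0.3, -3.7]
gripper_width: 0.0322
gripper_force: 20.0
dowels
[ 0.6479 -0.0997] area 25 ang -10.4 len [0.036 0.008]
[ 0.5658 -0.1536] area 115 ang -4.9 len [0.05  0.024]
orange
[0.4593 0.1944] area 143 ang 79.4 len [0.042 0.036]
(0.43, 0, 0.15, -1) -> [ 0.0287 -0.1417 -0.0038] [ 0.02 -0.    0.03] rows 3.5
(0.4714, 0.1263, 0.15, -1) -> [ 0.068  -0.2686 -0.0038] [ 0.02 -0.    0.03] rows 6.6
```

```bash
python3 -m pendant '[[0.007,-0.03,-0.004,0,0,0],[0.013,-0.06,-0.004,0,0,0],[0.019,-0.09,-0.004,0,0,0],[0.025,-0.12,-0.004,0,0,0],[0.031,-0.15,-0.004,0,0,0],[0.04,-0.18,-0.004,0,0,0],[0.05,-0.21,-0.004,0,0,0],[0.058,-0.24,-0.004,0,0,0],[0.064,-0.258,-0.004,0,0,0],[0.068,-0.2686,-0.004,0,0,0],[0.068,-0.2686,-0.004,0,0,0],[0.068,-0.2686,-0.004,0,0,0]]'
python3 -m pendant '[[0,0,0,0,0,0],[0,0,0,0,0,0],[0,0,0,0,0,0]]'
python3 - <<'E'
from h import *
to((.471,.1263,.1272,-1))
b=snap('top');save(b,'t6.png',(170,110,270,200),6)
f=b['frame'].astype(int);print((f[150:176:2,200:216,0]-f[150:176:2,200:216,2]))
E
```

```text
time_s: 17.65
tcp_pos: [0.4718, 0.1259, 0.1506]
eef_rot: [179.9, -0.0, -0.9]
contact_force: [-0.1, -0.5, -2.6]
gripper_width: 0.0324
gripper_force: 20.0
time_s: 17.9
tcp_pos: [0.4721, 0.1254, 0.1516]
eef_rot: [180.0, -0.1, -1.0]
contact_force: [-0.4, -0.3, -1.1]
gripper_width: 0.0323
gripper_force: 20.0
(0.471, 0.1263, 0.1272, -1) -> [-0.0012 -0.0009  0.0244] [ 0.02 -0.13 -0.02] rows 0.6
[[  -8  -12  -13  -11  -12  -19  -22  -20  -14   -9   -7   -8   -7   -4
    -1   -2]
 [ -50  -92 -110 -105 -100 -100  -97  -91  -78  -72  -68  -67  -65  -62
   -56  -50]
 [ -43  -96 -120 -118 -109  -90  -62  -32  -32  -59  -90 -101 -104 -105
  -111 -115]
 [ -85 -116 -116  -81  -10   43   52   48   45   17  -23  -45  -41  -46
   -74 -103]
 [-105 -121 -118  -59   27   95   92   64   55   42   12  -13  -15  -28
   -65 -107]
 [-100 -118 -109  -51   35   99   88   58   54   46   14  -12  -14  -30
   -71 -107]
 [-103 -114 -104  -33   52  106   88   60   49   36    7  -14  -16  -31
   -69  -99]
 [-103 -114 -102  -25   61  108   87   63   51   37    4  -15  -12  -41
   -81 -109]
 [-108 -117  -98  -17   70  111   81   58   49   35    7   -9  -14  -40
   -85 -114]
 [-100 -100  -84  -13   63   88   57   38   27   14    3   -4  -11  -42
   -89 -118]
 [ -17  -21  -14   -5    0   -2   -3   -2   -4   -2   -4   -3  -14  -42
   -92 -119]
 [ -35  -27  -22  -11   -6   -3   -1   -4   -6   -9   -8   -3  -15  -44
   -85 -117]
 [-103 -107 -100  -60  -23   -6   -3   -4   -8  -22  -46  -44  -42  -55
   -93 -116]]
```

```bash
python3 -m pendant '[[-0.001,-0.001,0.01,0,0,0],[-0.001,-0.001,0.02,0,0,0],[-0.001,-0.001,0.0244,0,0,0],[-0.001,-0.001,0.0244,0,0,0],[-0.001,-0.001,0.0244,0,0,0],[-0.001,-0.001,0.0244,0,0,0],[-0.001,-0.001,0.0244,0,0,0]]'
python3 -m pendant '[[0,0,0,0,0,0],[0,0,0,0,0,0],[0,0,0,0,0,0],[0,0,0,0,0,0],[0,0,0,0,0,0],[0,0,0,0,0,0]]' 0.048 35
python3 - <<'E'
from h import *
b=snap('top');f=b['frame'].astype(int);print((f[154:172:3,200:216,0]-f[154:172:3,200:216,2]))
s=snap('scene');f=s['frame'].astype(int);x=f[180:200,225:245,0]-f[180:200,225:245,2];print(x[::2])
to((.412,-.056,.11,-10.3),(.412,-.056,.0285,-10.3))
E
```

```text
time_s: 18.53
tcp_pos: [0.4717, 0.1275, 0.1274]
eef_rot: [180.0, -0.2, -0.9]
contact_force: [0.7, -0.5, -0.8]
gripper_width: 0.0327
gripper_force: 20.0
time_s: 19.03
tcp_pos: [0.4715, 0.1274, 0.1272]
eef_rot: [180.0, -0.1, -1.0]
contact_force: [-0.9, -0.1, -1.6]
gripper_width: 0.048
gripper_force: 11.2
[[ -42  -92 -114 -120 -112 -102  -98  -99 -103 -103 -108 -104 -105 -109
  -114 -116]
 [-106 -110  -95  -78  -49  -23  -14  -15  -14  -20  -20  -17  -17  -28
   -64 -104]
 [ -88  -22   66  102   61   -2  -22  -21  -15  -14  -13   -8  -10  -45
   -96 -116]
 [ -96  -12   81  113   57   -6  -21  -17  -15  -17  -18  -13   -8  -53
  -100 -113]
 [ -99  -10   91   97   26  -13  -25  -19  -16  -15  -15   -6   -2  -64
  -114 -122]
 [ -97  -14   83   89   19  -15  -19  -18  -20  -15   -8    7    8  -59
  -111 -124]]
[[ -31  -69  -77  -75  -68  -67  -71  -77  -74  -63  -66  -68  -65  -60
   -24  -10   -4   -2    4    7]
 [  -7  -21  -44  -70  -67  -65  -66  -77  -91 -120  -82  -47  -13   -5
    -3   -3   -3   -3    1    0]
 [  -2   -4   -3   -2   -3   -5   -6   -8  -20  -35  -12   -3   -3   -3
   
[... 241 characters left out ...]
[  -1   -5   -5   -5   -5   -7   -8   -1   12   14    8    9   17   18
    15    4  -10  -16  -18  -19]
 [ -12   -5   -6   -7   -8   -7    5   14   13    4    2   12   12    1
    -5  -18  -21  -19  -12    1]
 [ -18  -18  -17  -11   -8   -7   -5   -5   -8   -7   -6   -3   -8  -15
   -18  -16  -11   -2    2    2]
 [ -13  -13  -17  -16  -13  -11  -18  -18  -18  -14  -11  -16  -19  -16
    -9    1    4    4    3    1]
 [   1    1    1   -1    0   -8  -12  -14  -19  -17  -16  -15   -9    4
     6    7    6    4    3    2]]
(0.412, -0.056, 0.11, -10.3) -> [-0.0565  0.1843  0.0171] [ 0.   -0.14  9.34] rows 4.6
(0.412, -0.056, 0.0285, -10.3) -> [-0.0567  0.1843  0.0986] [ 0.   -0.14  9.34] rows 5.2
```

Two dowels are in the box. On to the third.

```bash
python3 -m pendant '[[0,0,-0.015,0,0,0],[-0.005,0,-0.03,0,0,0],[-0.015,0.02,-0.03,0,0,1],[-0.022,0.045,-0.03,0,0,2],[-0.029,0.07,-0.03,0,0,4],[-0.036,0.095,-0.03,0,0,5],[-0.042,0.12,-0.025,0,0,6],[-0.048,0.145,-0.015,0,0,7],[-0.052,0.165,0,0,0,8],[-0.0565,0.18,0.017,0,0,9.3],[-0.0565,0.1843,0.03,0,0,9.3],[-0.0565,0.1843,0.03,0,0,9.3]]'
python3 -m pendant '[[0,0,0.02,0,0,0],[0,0,0.04,0,0,0],[0,0,0.06,0,0,0],[0,0,0.067,0,0,0],[0,0,0.067,0,0,0],[0,0,0.067,0,0,0],[0,0,0.067,0,0,0]]'
python3 - <<'E'
from h import *
dets(snap('top'))
to((.5003,-.0727,.0285,-10.3))
s=r.get_state();print(s['tcp_pos'],s['contact_force'])
E
```

```text
time_s: 20.13
tcp_pos: [0.4099, -0.0574, 0.095]
eef_rot: [179.9, 0.1, -10.4]
contact_force: [0.3, 0.0, -2.8]
gripper_width: 0.0481
gripper_force: 11.2
time_s: 20.72
tcp_pos: [0.4132, -0.0556, 0.0312]
eef_rot: [-180.0, -0.2, -10.2]
contact_force: [0.5, -0.9, -2.0]
gripper_width: 0.0482
gripper_force: 11.2
dowels
[ 0.6481 -0.0999] area 28 ang -5.8 len [0.035 0.009]
[ 0.5606 -0.0673] area 76 ang -9.9 len [0.046 0.018]
orange
[0.4462 0.1887] area 257 ang 29.3 len [0.066 0.041]
(0.5003, -0.0727, 0.0285, -10.3) -> [0.0887 0.0014 0.0031] [-0.06 -0.25  0.08] rows 2.1
[ 0.41324694 -0.05559566  0.03120822] [ 0.64236237 -0.98493399 -1.80512095]
```

```bash
python3 -m pendant '[[0.01,0.0005,0.002,0,0,0],[0.02,0.001,0.0025,0,0,0],[0.03,0.001,0.0025,0,0,0],[0.04,0.001,0.0025,0,0,0],[0.05,0.001,0.0025,0,0,0],[0.06,0.001,0.0025,0,0,0],[0.07,0.001,0.0025,0,0,0],[0.08,0.001,0.0025,0,0,0],[0.0885,0.001,0.0025,0,0,0],[0.0885,0.001,0.0025,0,0,0],[0.0885,0.001,0.0025,0,0,0]]'
python3 -m pendant '[[0,0,0,0,0,0],[0,0,0,0,0,0],[0,0,0,0,0,0],[0,0,0,0,0,0],[0,0,0,0,0,0],[0,0,0,0,0,0],[0,0,0,0,0,0],[0,0,0,0,0,0]]' 0.032 35
python3 -m pendant '[[0,0,-0.004,0,0,0],[-0.01,0,-0.005,0,0,0],[-0.025,0,-0.005,0,0,0],[-0.04,0,-0.005,0,0,0],[-0.055,0,-0.005,0,0,0],[-0.07,0,-0.005,0,0,0],[-0.085,0,-0.01,0,0,0],[-0.09,0,-0.03,0,0,0],[-0.09,0,-0.06,0,0,0],[-0.09,0,-0.09,0,0,0],[-0.09,0,-0.12,0,0,0],[-0.09,0,-0.12,0,0,0]]'
python3 -m pendant '[[0,0,0,0,0,0],[0,0,0,0,0,0],[0,0,0,0,0,0]]'
python3 - <<'E'
from h import *
dets(snap('top'))
to((.43,0,.15,-1),(.4712,.1263,.15,-1))
E
```

```text
time_s: 21.68
tcp_pos: [0.4991, -0.0729, 0.0275]
eef_rot: [180.0, -0.1, -10.3]
contact_force: [-0.5, 0.4, -2.1]
gripper_width: 0.0481
gripper_force: 11.2
time_s: 22.35
tcp_pos: [0.499, -0.0727, 0.0278]
eef_rot: [-180.0, -0.1, -10.3]
contact_force: [0.2, -0.6, -1.6]
gripper_width: 0.0323
gripper_force: 20.0
time_s: 23.35
tcp_pos: [0.4129, -0.0561, 0.1531]
eef_rot: [-179.8, -0.7, -10.2]
contact_force: [1.7, 0.2, -2.6]
gripper_width: 0.0323
gripper_force: 19.9
time_s: 23.6
tcp_pos: [0.409, -0.0569, 0.1464]
eef_rot: [180.0, -0.0, -10.3]
contact_force: [0.3, -0.1, -2.4]
gripper_width: 0.0323
gripper_force: 20.0
dowels
[ 0.5745 -0.0864] area 116 ang -14.6 len [0.05  0.025]
orange
[0.4498 0.1909] area 224 ang 28.1 len [0.057 0.04 ]
(0.43, 0, 0.15, -1) -> [ 0.0104 -0.0598 -0.0037] [ 0.05 -0.   -9.27] rows 1.5
(0.4712, 0.1263, 0.15, -1) -> [ 0.0284 -0.1914 -0.0038] [ 0.05 -0.   -9.27] rows 4.6
```

```bash
python3 -m pendant '[[0.004,-0.02,-0.004,0,0,-2],[0.008,-0.045,-0.004,0,0,-4],[0.011,-0.07,-0.004,0,0,-6],[0.015,-0.095,-0.004,0,0,-7],[0.019,-0.12,-0.004,0,0,-8],[0.022,-0.145,-0.004,0,0,-9],[0.026,-0.17,-0.004,0,0,-9.3],[0.028,-0.185,-0.004,0,0,-9.3],[0.0284,-0.1914,-0.004,0,0,-9.3],[0.0284,-0.1914,-0.004,0,0,-9.3],[0.0284,-0.1914,-0.004,0,0,-9.3]]'
python3 -m pendant '[[0,0,0,0,0,0],[0,0,0,0,0,0],[0,0,0,0,0,0]]'
python3 - <<'E'
from h import *
b=snap('top');f=b['frame'].astype(int);print((f[154:172:2,200:216,0]-f[154:172:2,200:216,2]))
to((.4712,.1265,.1272,-1))
E
```

```text
time_s: 24.57
tcp_pos: [0.4715, 0.1259, 0.1508]
eef_rot: [179.9, -0.0, -1.0]
contact_force: [-0.3, -0.0, -2.9]
gripper_width: 0.0326
gripper_force: 20.0
time_s: 24.82
tcp_pos: [0.472, 0.1258, 0.1518]
eef_rot: [180.0, -0.1, -1.0]
contact_force: [0.3, 0.1, -2.3]
gripper_width: 0.0329
gripper_force: 20.0
[[ -45  -93 -118 -117 -109  -84  -51  -25  -31  -65  -96 -104 -105 -107
  -114 -114]
 [ -85 -115 -117  -74  -10   37   45   48   44   12  -32  -45  -40  -47
   -75 -104]
 [ -99 -118 -112  -49   36   93   87   62   53   38    4  -20  -15  -31
   -67 -105]
 [-100 -115 -107  -39   46   99   85   62   52   40    4   -9  -11  -29
   -72 -110]
 [-106 -113 -105  -30   54   98   76   59   51   38    2  -16  -13  -32
   -70 -102]
 [-105 -112 -100  -22   62   98   72   55   51   35    1  -10  -15  -40
   -80 -111]
 [-113 -114 -100  -14   77  101   70   53   45   22    9    5   -9  -39
   -83 -117]
 [ -96  -98  -82   -8   71   80   39   22   14    4    8    7   -6  -41
   -88 -119]
 [ -19  -17  -18   -1    1   -2   -3   -2   -5   -3    6    6   -9  -47
   -89 -121]]
(0.4712, 0.1265, 0.1272, -1) -> [-0.001  -0.0006  0.0246] [ 0.   -0.15 -0.01] rows 0.6
```

```bash
python3 -m pendant '[[-0.0015,-0.0006,0.01,0,0,0],[-0.0015,-0.0006,0.02,0,0,0],[-0.0015,-0.0006,0.0245,0,0,0],[-0.0015,-0.0006,0.0245,0,0,0],[-0.0015,-0.0006,0.0245,0,0,0],[-0.0015,-0.0006,0.0245,0,0,0],[-0.0015,-0.0006,0.0245,0,0,0]]'
python3 -m pendant '[[0,0,0,0,0,0],[0,0,0,0,0,0],[0,0,0,0,0,0],[0,0,0,0,0,0],[0,0,0,0,0,0],[0,0,0,0,0,0]]' 0.048 35
python3 -m pendant '[[0,0,-0.015,0,0,0],[-0.005,0,-0.03,0,0,0],[-0.015,0.02,-0.03,0,0,0],[-0.022,0.045,-0.03,0,0,0],[-0.029,0.07,-0.03,0,0,0],[-0.036,0.095,-0.03,0,0,0],[-0.042,0.12,-0.03,0,0,0],[-0.05,0.15,-0.03,0,0,0],[-0.058,0.18,-0.03,0,0,0],[-0.066,0.21,-0.03,0,0,0],[-0.07,0.23,-0.03,0,0,0],[-0.07,0.23,-0.03,0,0,0]]'
python3 -m pendant '[[0,0,0,0,0,0],[0,0,0,0,0,0],[0,0,0,0,0,0]]'
python3 - <<'E'
from h import *
b=snap('top');s=snap('scene')
dets(b)
A=cv2.resize(s['frame'][150:215,205:275],(490,455),interpolation=2);B=cv2.resize(b['frame'][135:200,190:240],(300,390),interpolation=2)
C=np.zeros((455,800,3),np.uint8);C[:,:490]=A;C[:390,495:795]=B;cv2.imwrite('pics/m1.png',C[:,:,::-1])
to((.4,-.2,.15,-30),(.418,-.2535,.15,-51.7))
E
```

```text
time_s: 25.45
tcp_pos: [0.4711, 0.1273, 0.1274]
eef_rot: [180.0, -0.2, -0.9]
contact_force: [-0.7, -0.9, -1.3]
gripper_width: 0.0327
gripper_force: 20.0
time_s: 25.95
tcp_pos: [0.4708, 0.1272, 0.1272]
eef_rot: [180.0, -0.1, -1.0]
contact_force: [-0.3, 0.7, -2.1]
gripper_width: 0.0484
gripper_force: 11.2
time_s: 26.95
tcp_pos: [0.3955, -0.1041, 0.157]
eef_rot: [180.0, -0.1, -1.1]
contact_force: [0.7, -0.3, -2.6]
gripper_width: 0.0478
gripper_force: 11.2
time_s: 27.2
tcp_pos: [0.3972, -0.1011, 0.1571]
eef_rot: [180.0, -0.2, -0.9]
contact_force: [-0.7, 0.4, -2.7]
gripper_width: 0.0476
gripper_force: 11.2
dowels
[ 0.5632 -0.0977] area 88 ang -0.5 len [0.05  0.019]
orange
[0.4465 0.1887] area 255 ang 30.1 len [0.066 0.04 ]
(0.4, -0.2, 0.15, -30) -> [0.0043 0.099  0.0071] [-2.000e-02 -1.400e-01  2.911e+01] rows 2.4
(0.418, -0.2535, 0.15, -51.7) -> [0.0232 0.1522 0.0071] [-5.000e-02 -1.400e-01  5.081e+01] rows 3.7
```

View pics/m1.png

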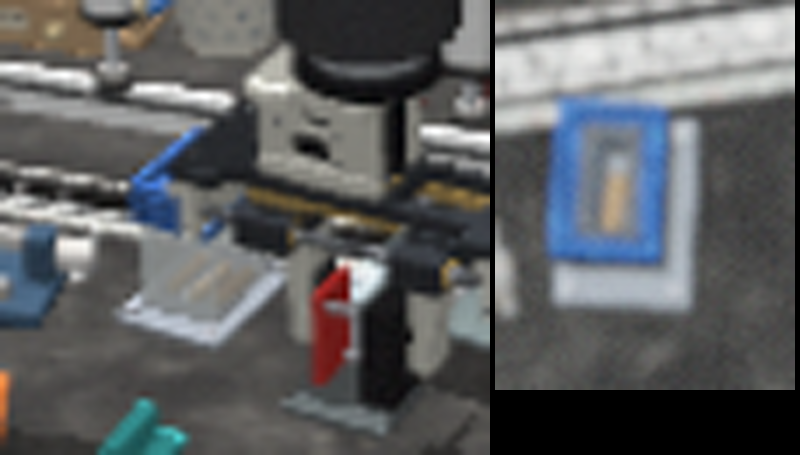

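The scene crop shows dowels in the box at (185,270), (215,280) and (235,268). From above, one shows through the neck at (617,200), so I'll check its depth. Returning the reacher.

```bash
python3 -m pendant '[[0,0.012,0.005,0,0,4.5],[0,0.024,0.007,0,0,9],[0,0.036,0.007,0,0,13.5],[0.001,0.05,0.007,0,0,18],[0.002,0.066,0.007,0,0,22.5],[0.004,0.083,0.007,0,0,27],[0.007,0.1,0.007,0,0,31.5],[0.01,0.115,0.007,0,0,36],[0.015,0.13,0.007,0,0,41],[0.02,0.142,0.007,0,0,46],[0.023,0.152,0.007,0,0,50.8],[0.023,0.152,0.007,0,0,50.8]]'
python3 -m pendant '[[0,0,0,0,0,0],[0,0,0,0,0,0],[0,0,0,0,0,0]]'
python3 - <<'E'
from h import *
b=snap('top')
for v in (160,163,166,169): print([px(b,u,v)[2].round(3) for u in (207,208,209,210,211,212)])
to((.418,-.2535,.035,-51.7))
E
```

```text
time_s: 28.3
tcp_pos: [0.4184, -0.2547, 0.1498]
eef_rot: [-179.9, -0.1, -52.0]
contact_force: [0.0, 0.7, -1.3]
gripper_width: 0.0485
gripper_force: 11.2
time_s: 28.55
tcp_pos: [0.4173, -0.2533, 0.1501]
eef_rot: [-179.9, -0.1, -51.6]
contact_force: [-0.2, 0.5, -1.6]
gripper_width: 0.048
gripper_force: 11.2
[np.float64(0.014), np.float64(0.014), np.float64(0.013), np.float64(0.018), np.float64(0.018), np.float64(0.077)]
[np.float64(0.019), np.float64(0.005), np.float64(0.005), np.float64(0.006), np.float64(0.005), np.float64(0.08)]
[np.float64(0.011), np.float64(0.009), np.float64(0.008), np.float64(0.011), np.float64(0.017), np.float64(0.084)]
[np.float64(0.015), np.float64(0.008), np.float64(0.003), np.float64(0.013), np.float64(0.015), np.float64(0.086)]
(0.418, -0.2535, 0.035, -51.7) -> [ 0.0003 -0.0002  0.1152] [-0.11 -0.1   0.06] rows 2.8
```

```bash
python3 -m pendant '[[0,0,0.02,0,0,0],[0,0,0.04,0,0,0],[0,0,0.06,0,0,0],[0,0,0.08,0,0,0],[0,0,0.1,0,0,0],[0,0,0.11,0,0,0],[0,0,0.115,0,0,0],[0,0,0.115,0,0,0],[0,0,0.115,0,0,0],[0,0,0.115,0,0,0]]'
python3 -m pendant '[[0,0,0.002,0,0,0],[0,0,0.004,0,0,0],[0,0,0.004,0,0,0],[0,0,0.004,0,0,0]]'
python3 -m pendant '[[0,0,0.001,0,0,0],[0,0,0.002,0,0,0],[0,0,0.002,0,0,0],[0,0,0.002,0,0,0]]'
```

```text
time_s: 29.43
tcp_pos: [0.4184, -0.254, 0.036]
eef_rot: [-179.8, -0.2, -51.7]
contact_force: [0.3, 0.3, -1.7]
gripper_width: 0.0483
gripper_force: 11.2
time_s: 29.77
tcp_pos: [0.4177, -0.254, 0.0313]
eef_rot: [-179.9, -0.1, -51.8]
contact_force: [-0.1, 0.0, -1.8]
gripper_width: 0.0483
gripper_force: 11.2
time_s: 30.1
tcp_pos: [0.4176, -0.254, 0.029]
eef_rot: [-179.9, -0.1, -51.8]
contact_force: [-0.1, -0.5, -2.1]
gripper_width: 0.0482
gripper_force: 11.2
```

Still just holding the weight, so down another 1–2 mm until it touches, then release slowly and rise.

```bash
python3 -m pendant '[[0,0,0.001,0,0,0],[0,0,0.0012,0,0,0],[0,0,0.0012,0,0,0],[0,0,0.0012,0,0,0]]'
python3 -m pendant '[[0,0,0,0,0,0],[0,0,0,0,0,0],[0,0,0,0,0,0],[0,0,0,0,0,0]]' 0.06
python3 -m pendant '[[0,0,0,0,0,0],[0,0,0,0,0,0],[0,0,0,0,0,0],[0,0,0,0,0,0],[0,0,0,0,0,0],[0,0,0,0,0,0]]' 0.086
python3 -m pendant '[[0,0,-0.01,0,0,0],[0,0,-0.03,0,0,0],[0,0,-0.06,0,0,0],[0,0,-0.09,0,0,0],[0,0,-0.12,0,0,0],[0,0,-0.15,0,0,0],[0,0,-0.18,0,0,0],[0,0,-0.21,0,0,0],[0,0,-0.24,0,0,0],[0,0,-0.24,0,0,0],[0,0,-0.24,0,0,0],[0,0,-0.24,0,0,0]]'
python3 - <<'E'
from h import *
w=snap('wrist');save(w,'w3.png',None,1.2)
for u,v in [(396,205),(450,205),(433,120)]: print(px(w,u/1.5,v/1.5).round(4))
to((.43,0,.3,-20),(.446,.187,.3,28))
E
```

```text
time_s: 30.43
tcp_pos: [0.4177, -0.254, 0.0279]
eef_rot: [-179.9, -0.1, -51.8]
contact_force: [0.5, -0.8, -2.6]
gripper_width: 0.048
gripper_force: 11.2
time_s: 30.77
tcp_pos: [0.4179, -0.2541, 0.0281]
eef_rot: [-179.9, -0.1, -51.7]
contact_force: [-0.4, -0.7, -0.4]
gripper_width: 0.0597
gripper_force: 0.0
time_s: 31.27
tcp_pos: [0.4177, -0.254, 0.0279]
eef_rot: [-179.9, -0.1, -51.8]
contact_force: [0.2, -0.9, -0.4]
gripper_width: 0.0857
gripper_force: 0.0
time_s: 32.27
tcp_pos: [0.4167, -0.2537, 0.2675]
eef_rot: [-179.9, -0.1, -51.8]
contact_force: [-0.2, -0.9, -0.6]
gripper_width: 0.0858
gripper_force: 0.0
[ 0.4315 -0.2877  0.0265]
[ 3.877e-01 -3.183e-01  2.000e-04]
[ 0.4508 -0.3667  0.0037]
(0.43, 0, 0.3, -20) -> [-0.1909 -0.1676 -0.033 ] [ -0.05  -0.04 -31.77] rows 6.1
(0.446, 0.187, 0.3, 28) -> [-0.3279 -0.2959 -0.0329] [-3.000e-02 -6.000e-02 -7.977e+01] rows 10.6
```

View pics/w3.png

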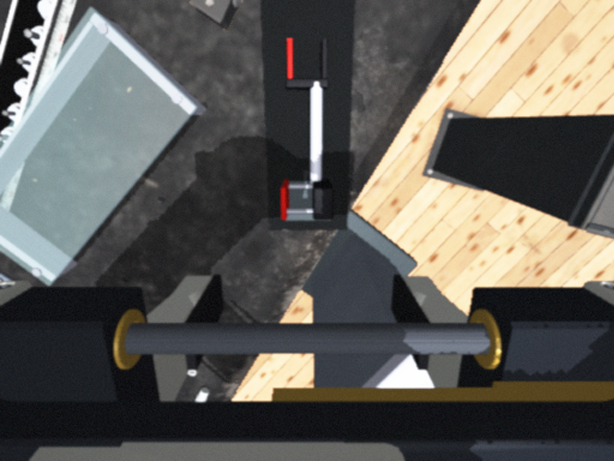

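The reacher stands upright on the mat, jaws pointing as before, and the riser is empty. Now the cover.

```bash
python3 -m pendant '[[-0.03,-0.025,-0.033,0,0,-6],[-0.06,-0.055,-0.033,0,0,-12],[-0.095,-0.085,-0.033,0,0,-18],[-0.13,-0.11,-0.033,0,0,-24],[-0.16,-0.14,-0.033,0,0,-30],[-0.19,-0.168,-0.033,0,0,-36],[-0.215,-0.19,-0.033,0,0,-43],[-0.24,-0.21,-0.033,0,0,-50],[-0.265,-0.235,-0.033,0,0,-57],[-0.285,-0.255,-0.033,0,0,-64],[-0.305,-0.275,-0.033,0,0,-71],[-0.328,-0.296,-0.033,0,0,-78]]'
python3 -m pendant '[[0,0,0,0,0,0],[0,0,0,0,0,0],[0,0,0,0,0,0],[0,0,0,0,0,0]]'
cat >> h.py <<'E'
def orange(w):
    f=w['frame'];h=cv2.cvtColor(f,cv2.COLOR_RGB2HSV);m=cv2.inRange(h,(8,150,120),(20,255,255))
    Z=w['z_map'];v,u=np.where((m>0)&(Z>0));z=Z[v,u];T=w['cam_to_world']
    X=np.stack([(u-w['cx'])/w['fx']*z,(v-w['cy'])/w['fy']*z,z],-1)@T[:3,:3].T+T[:3,3]
    return X
def cover(w,lo,hi,reg):
    X=orange(w);X=X[(X[:,0]>reg[0])&(X[:,0]<reg[1])&(X[:,1]>reg[2])&(X[:,1]<reg[3])]
    print('z pct',np.percentile(X[:,2],[2,30,50,80,98]).round(4),len(X))
    q=X[(X[:,2]>lo)&(X[:,2]<hi)][:,:2];b=cv2.minAreaRect((q*1e4).astype(np.float32));print('rect',np.round(np.array(b[0])/1e4,4),np.round(np.array(b[1])/1e4,4),b[2])
E
python3 - <<'E'
from h import *
w=snap('wrist')
for lo,hi in [(.003,.014),(.024,.036)]: cover(w,lo,hi,(.35,.55,.08,.3))
dets(snap('top'));s=r.get_state();print(s['tcp_pos'],s['eef_rot'],s['joints'])
E
```

```text
time_s: 33.32
tcp_pos: [0.4458, 0.1881, 0.2995]
eef_rot: [179.9, 0.0, 26.6]
contact_force: [-0.0, -1.3, -0.1]
gripper_width: 0.0856
gripper_force: 0.0
time_s: 33.65
tcp_pos: [0.4462, 0.1861, 0.3002]
eef_rot: [179.9, -0.0, 26.2]
contact_force: [0.2, 0.7, 0.4]
gripper_width: 0.0859
gripper_force: 0.0
z pct [-1.000e-04  8.300e-03  9.100e-03  3.070e-02  3.879e-01] 657
rect [0.4476 0.1905] [0.0661 0.0399] 28.730453491210938
z pct [-1.000e-04  8.300e-03  9.100e-03  3.070e-02  3.879e-01] 657
rect [0.4608 0.1976] [0.0204 0.0119] 26.308300018310547
dowels
orange
[0.4358 0.1842] area 167 ang 58.8 len [0.046 0.037]
[0.44637786 0.18601584 0.30076909] [ 1.79920571e+02 -1.09456553e-01  2.61463048e+01] [ 46.08504399  -0.40684805 -15.65807406   0.11612461 -74.67299506
  70.03056401]
```

```bash
python3 - <<'E'
from h import *
to((.4476,.1905,.06,28.5))
E
```

```text
(0.4476, 0.1905, 0.06, 28.5) -> [ 0.0026 -0.0038  0.2408] [ 0.08 -0.11 -2.35] rows 5.8
```

```bash
python3 -m pendant '[[0.0026,-0.0038,0.04,0,0,-2.3],[0.0026,-0.0038,0.08,0,0,-2.3],[0.0026,-0.0038,0.12,0,0,-2.3],[0.0026,-0.0038,0.16,0,0,-2.3],[0.0026,-0.0038,0.2,0,0,-2.3],[0.0026,-0.0038,0.23,0,0,-2.3],[0.0026,-0.0038,0.24,0,0,-2.3],[0.0026,-0.0038,0.24,0,0,-2.3],[0.0026,-0.0038,0.24,0,0,-2.3]]' 0.04
python3 -m pendant '[[0,0,0,0,0,0],[0,0,0,0,0,0],[0,0,0,0,0,0]]'
python3 - <<'E'
from h import *
s=r.get_state();print(s['gripper_width'])
to((.4476,.1905,.0115,28.5))
E
```

```text
time_s: 34.5
tcp_pos: [0.4479, 0.1908, 0.0609]
eef_rot: [179.9, -0.1, 28.5]
contact_force: [0.2, 0.6, -0.4]
gripper_width: 0.0404
gripper_force: 0.0
time_s: 34.75
tcp_pos: [0.4484, 0.192, 0.0622]
eef_rot: [180.0, -0.3, 28.5]
contact_force: [-0.6, 0.1, 0.0]
gripper_width: 0.0401
gripper_force: 0.0
0.04012923647968845
(0.4476, 0.1905, 0.0115, 28.5) -> [-0.0017  0.0009  0.0507] [ 0.04 -0.27  0.03] rows 1.2
```

```bash
python3 -m pendant '[[-0.001,0.0008,0.012,0,0,0],[-0.001,0.0008,0.024,0,0,0],[-0.001,0.0008,0.036,0,0,0],[-0.001,0.0008,0.045,0,0,0],[-0.001,0.0008,0.0505,0,0,0],[-0.001,0.0008,0.0505,0,0,0],[-0.001,0.0008,0.0505,0,0,0],[-0.001,0.0008,0.0505,0,0,0]]'
python3 -m pendant '[[0,0,0,0,0,0],[0,0,0,0,0,0],[0,0,0,0,0,0],[0,0,0,0,0,0],[0,0,0,0,0,0],[0,0,0,0,0,0]]' 0.008 20
python3 -m pendant '[[0,0,-0.02,0,0,0],[0,0,-0.05,0,0,0],[0,0,-0.08,0,0,0],[0,0,-0.11,0,0,0],[0,0,-0.14,0,0,0],[0,0,-0.15,0,0,0],[0,0,-0.15,0,0,0],[0,0,-0.15,0,0,0],[0,0,-0.15,0,0,0]]'
python3 - <<'E'
from h import *
w=snap('wrist');s=r.get_state();print(s['tcp_pos'],s['eef_rot'],s['joints'])
cover(w,s['tcp_pos'][2]-.012,s['tcp_pos'][2]+.003,(.3,.6,.05,.35))
X=orange(w);p=np.array(s['tcp_pos']);R=Ro.from_euler('xyz',s['eef_rot'],degrees=True);q=R.inv().apply(X-p);q=q[(abs(q[:,0])<.05)&(abs(q[:,1])<.04)&(abs(q[:,2])<.03)]
print(len(q),q.min(0).round(4),q.max(0).round(4),np.median(q,0).round(4))
print('cover gone from table:');dets(snap('top'))
E
```

```text
time_s: 35.42
tcp_pos: [0.4477, 0.1906, 0.0109]
eef_rot: [179.9, -0.2, 28.6]
contact_force: [0.8, 0.4, 1.0]
gripper_width: 0.0399
gripper_force: 0.0
time_s: 35.92
tcp_pos: [0.4474, 0.1902, 0.0105]
eef_rot: [179.9, -0.1, 28.5]
contact_force: [-0.3, 0.7, 2.1]
gripper_width: 0.0117
gripper_force: 20.0
time_s: 36.67
tcp_pos: [0.4462, 0.1897, 0.1592]
eef_rot: [179.9, -0.0, 28.5]
contact_force: [0.1, -0.4, -0.6]
gripper_width: 0.0119
gripper_force: 20.0
[0.44619092 0.18965097 0.1589311 ] [1.79892949e+02 2.73507303e-02 2.85314466e+01] [ 46.41088553   5.89000764 -28.30752109   0.1129463  -55.86141904
  72.05715348]
z pct [0.1532 0.1574 0.158  0.1793 0.2394] 3763
rect [0.4646 0.2004] [0.0253 0.0401] 29.064319610595703
3655 [-0.0241 -0.0207 -0.0223] [0.0339 0.0194 0.0083] [ 0.0214 -0.0003  0.0009]
cover gone from table:
dowels
orange
[0.4225 0.2052] area 35 ang -70.6 len [0.039 0.012]
```

```bash
python3 - <<'E'
from h import *
to((.5,.122,.24,-1))
E
```

```text
(0.5, 0.122, 0.24, -1) -> [ 0.0148  0.0853 -0.0809] [1.200e-01 1.000e-02 2.953e+01] rows 2.8
```

```bash
python3 -m pendant '[[0,0,-0.03,0,0,0],[0,0.01,-0.06,0,0,5],[0.004,0.03,-0.081,0,0,11],[0.008,0.05,-0.081,0,0,17],[0.012,0.07,-0.081,0,0,23],[0.0148,0.0853,-0.081,0,0,28],[0.0148,0.0853,-0.081,0,0,29.5],[0.0148,0.0853,-0.081,0,0,29.5],[0.0148,0.0853,-0.081,0,0,29.5],[0.0148,0.0853,-0.081,0,0,29.5]]'
python3 - <<'E'
from h import *
w=snap('wrist');s=r.get_state();print(s['tcp_pos'],s['eef_rot'])
save(w,'w4.png',None,1.5)
h=cv2.cvtColor(w['frame'],cv2.COLOR_RGB2HSV);m=cv2.inRange(h,(100,120,50),(125,255,255))
Z=w['z_map'];v,u=np.where((m>0)&(Z>0));z=Z[v,u];T=w['cam_to_world']
X=np.stack([(u-w['cx'])/w['fx']*z,(v-w['cy'])/w['fy']*z,z],-1)@T[:3,:3].T+T[:3,3]
for lo,hi in [(.094,.102),(.085,.094)]:
    k=(X[:,2]>lo)&(X[:,2]<hi)&(abs(X[:,0]-.62)<.07)&(abs(X[:,1]-.12)<.06);q=X[k]
    b=cv2.minAreaRect((q[:,:2]*1e4).astype(np.float32));print(k.sum(),np.array(b[0])/1e4,np.array(b[1])/1e4,b[2],np.median(q[:,2]))
    c=np.median(q,0)
    # rim inner edges: gaps along x and y through the middle
    for ax in (0,1):
        t=q[abs(q[:,1-ax]-(.1225 if ax==0 else .62))<.012][:,ax];t=np.sort(t);
        if len(t): j=np.argmax(np.diff(t));print('ax',ax,t[0].round(4),t[j].round(4),t[j+1].round(4),t[-1].round(4))
E
```

```text
time_s: 37.6
tcp_pos: [0.5002, 0.1225, 0.2408]
eef_rot: [179.9, -0.1, -0.9]
contact_force: [-0.4, -0.4, 0.4]
gripper_width: 0.012
gripper_force: 20.0
[0.50019119 0.12265937 0.24101624] [ 1.79956309e+02 -9.54315247e-02 -8.65487328e-01]
1863 [0.62275313 0.12543374] [0.05598174 0.08211194] 87.91757202148438 0.09871155144308558
ax 0 0.5817 0.5877 0.6566 0.6634
ax 1 0.0973 0.1038 0.1474 0.1536
1407 [0.62291958 0.12545815] [0.04439385 0.0703783 ] 88.2603759765625 0.0908162678029214
ax 0 0.5875 0.5926 0.6523 0.6581
ax 1 0.1034 0.1094 0.1414 0.1478
```

View pics/w4.png

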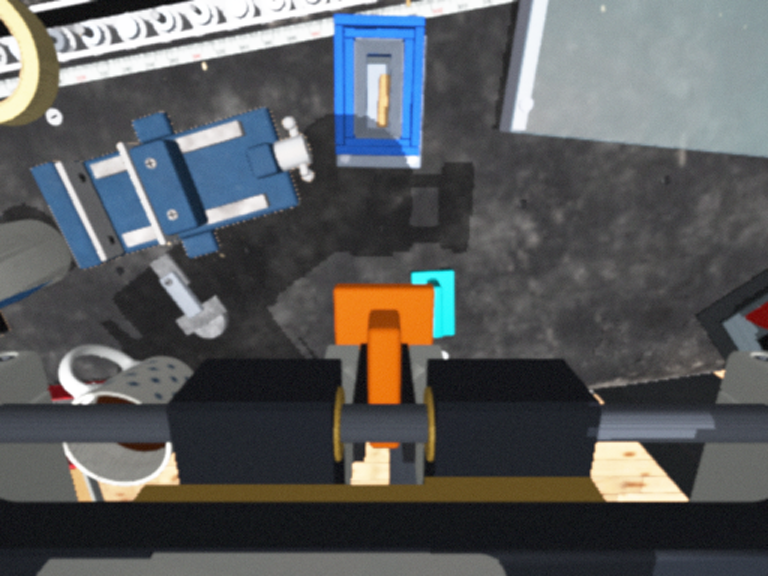

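The wrist view shows the cover held straight at (384,315). The recess is ahead at (380,85) with the dowels below the neck. Moving above the recess, then re-measuring cover against rim.

```bash
python3 - <<'E'
from h import *
to((.6225,.125,.15,-1.9))
E
```

```text
(0.6225, 0.125, 0.15, -1.9) -> [ 0.1221 -0.0043  0.0912] [ 0.04 -0.1   1.03] rows 3.7
```

```bash
python3 -m pendant '[[0.03,-0.001,0,0,0,0],[0.06,-0.002,0,0,0,0.5],[0.09,-0.004,0.01,0,0,1],[0.115,-0.0043,0.03,0,0,1],[0.122,-0.0043,0.05,0,0,1],[0.122,-0.0043,0.07,0,0,1],[0.122,-0.0043,0.085,0,0,1],[0.122,-0.0043,0.091,0,0,1],[0.122,-0.0043,0.091,0,0,1],[0.122,-0.0043,0.091,0,0,1],[0.122,-0.0043,0.091,0,0,1]]'
cat > m.py <<'E'
from h import *
w=snap('wrist');s=r.get_state();print(s['tcp_pos'],s['eef_rot'])
p=np.array(s['tcp_pos']);R=Ro.from_euler('xyz',s['eef_rot'],degrees=True)
q=R.inv().apply(orange(w)-p);q=q[(abs(q[:,0])<.05)&(abs(q[:,1])<.04)&(q[:,2]>-.006)&(q[:,2]<.008)]
b=cv2.minAreaRect((q[:,:2]*1e4).astype(np.float32));print('cover tool',np.array(b[0])/1e4,np.array(b[1])/1e4,b[2],'front',np.percentile(q[:,0],99.5),'y',np.percentile(q[:,1],[.5,99.5]),'plate z',np.median(q[:,2]))
h=cv2.cvtColor(w['frame'],cv2.COLOR_RGB2HSV);m=cv2.inRange(h,(100,120,40),(125,255,255))
Z=w['z_map'];v,u=np.where((m>0)&(Z>0));z=Z[v,u];T=w['cam_to_world']
X=R.inv().apply(np.stack([(u-w['cx'])/w['fx']*z,(v-w['cy'])/w['fy']*z,z],-1)@T[:3,:3].T+T[:3,3]-p)
X=X[(abs(X[:,0])<.07)&(abs(X[:,1])<.05)];zt=p[2]-.098
k=X[abs(X[:,2]-zt)<.003]
if len(k): print('rim tool x',np.percentile(k[:,0],[.5,99.5]).round(4),'y',np.percentile(k[:,1],[.5,99.5]).round(4),len(k),'rimz',p[2]-np.median(k[:,2]))
to((.6225,.125,.104,-1.9))
E
python3 m.py
```

```text
time_s: 38.57
tcp_pos: [0.6234, 0.1252, 0.1523]
eef_rot: [-180.0, -0.3, -1.9]
contact_force: [-0.8, -0.3, 0.0]
gripper_width: 0.0117
gripper_force: 20.0
[0.62344016 0.12514085 0.15241305] [-179.95757761   -0.26842652   -1.91616247]
cover tool [ 0.02110656 -0.00114588] [0.03894305 0.0247958 ] 89.7433090209961 front 0.033242760793813705 y [-0.02040671  0.01800736] plate z 0.0019062009981845008
rim tool x [-0.0132  0.0402] y [-0.0279  0.0277] 1060 rimz 0.0985736923251378
(0.6225, 0.125, 0.104, -1.9) -> [-0.0012  0.0002  0.0484] [-0.04 -0.27 -0.02] rows 1.2
```

```bash
python3 -m pendant '[[-0.001,0.001,0.012,0,-0.25,0],[-0.001,0.001,0.024,0,-0.25,0],[-0.001,0.001,0.034,0,-0.25,0],[-0.001,0.001,0.04,0,-0.25,0],[-0.001,0.001,0.04,0,-0.25,0],[-0.001,0.001,0.04,0,-0.25,0],[-0.001,0.001,0.04,0,-0.25,0]]'
python3 m.py
python3 -m pendant '[[0,0,0.002,0,0,0],[0,0,0.004,0,0,0],[0,0,0.006,0,0,0],[0,0,0.006,0,0,0],[0,0,0.006,0,0,0]]'
```

```text
time_s: 39.2
tcp_pos: [0.6221, 0.1237, 0.111]
eef_rot: [180.0, 0.1, -1.9]
contact_force: [0.5, -0.0, -0.5]
gripper_width: 0.0119
gripper_force: 20.0
[0.62221387 0.12378926 0.11120842] [ 1.79995684e+02  7.41817032e-02 -1.94925038e+00]
cover tool [ 0.02062543 -0.00092183] [0.03919188 0.02567994] 89.59693908691406 front 0.03317487765291239 y [-0.02028672  0.01841436] plate z 0.002027016436771127
rim tool x [-0.0016  0.0416] y [-0.0295  0.0262] 1926 rimz 0.09877208650780589
(0.6225, 0.125, 0.104, -1.9) -> [ 0.0003 -0.0012  0.0072] [ 0.    0.07 -0.05] rows 0.2
time_s: 39.67
tcp_pos: [0.6218, 0.1236, 0.1047]
eef_rot: [180.0, 0.1, -2.0]
contact_force: [-0.2, 0.5, -0.7]
gripper_width: 0.0119
gripper_force: 20.0
```

```bash
python3 -m pendant '[[0,-0.0005,0.0015,0,0,0],[0,-0.0005,0.003,0,0,0],[0,-0.0005,0.0035,0,0,0],[0,-0.0005,0.0035,0,0,0],[0,-0.0005,0.0035,0,0,0]]'
python3 -m pendant '[[0,0,0.001,0,0,0],[0,0,0.001,0,0,0],[0,0,0.001,0,0,0],[0,0,0.001,0,0,0]]'
```

```text
time_s: 40.08
tcp_pos: [0.6218, 0.1242, 0.1012]
eef_rot: [180.0, 0.1, -2.0]
contact_force: [-0.7, 0.7, -1.2]
gripper_width: 0.0119
gripper_force: 20.0
time_s: 40.42
tcp_pos: [0.622, 0.1242, 0.1006]
eef_rot: [180.0, 0.1, -1.9]
contact_force: [-0.2, 0.4, 2.1]
gripper_width: 0.012
gripper_force: 20.0
```

Contact at the expected height, so press lightly, release, and rise.

```bash
python3 -m pendant '[[0,0,0.001,0,0,0],[0,0,0.001,0,0,0],[0,0,0.001,0,0,0]]'
python3 -m pendant '[[0,0,0,0,0,0],[0,0,-0.0005,0,0,0],[0,0,-0.0005,0,0,0],[0,0,-0.0005,0,0,0],[0,0,-0.0005,0,0,0],[0,0,-0.0005,0,0,0]]' 0.04
python3 -m pendant '[[0,0,-0.01,0,0,0],[0,0,-0.02,0,0,0],[0,0,-0.04,0,0,0],[0,0,-0.06,0,0,0],[-0.02,0,-0.09,0,0,0],[-0.05,0,-0.12,0,0,0],[-0.08,0,-0.13,0,0,0],[-0.11,0,-0.13,0,0,0],[-0.12,0,-0.13,0,0,0],[-0.12,0,-0.13,0,0,0],[-0.12,0,-0.13,0,0,0]]'
python3 - <<'E'
from h import *
w=snap('wrist')
cover(w,.095,.102,(.56,.68,.07,.18));cover(w,.115,.125,(.56,.68,.07,.18))
X=orange(w);k=(abs(X[:,0]-.622)<.05)&(abs(X[:,1]-.125)<.04)&(X[:,2]>.094)&(X[:,2]<.103);A=X[k]
g=np.linalg.lstsq(np.c_[A[:,:2]-A[:,:2].mean(0),np.ones(len(A))],A[:,2],rcond=None)[0];print('tilt',g)
h=cv2.cvtColor(w['frame'],cv2.COLOR_RGB2HSV);m=cv2.inRange(h,(100,120,40),(125,255,255))
Z=w['z_map'];v,u=np.where((m>0)&(Z>0));z=Z[v,u];T=w['cam_to_world']
B=np.stack([(u-w['cx'])/w['fx']*z,(v-w['cy'])/w['fy']*z,z],-1)@T[:3,:3].T+T[:3,3]
B=B[(abs(B[:,0]-.622)<.06)&(abs(B[:,1]-.125)<.045)&(B[:,2]>.094)];b=cv2.minAreaRect((B[:,:2]*1e4).astype(np.float32));print('rim',np.array(b[0])/1e4,b[1],b[2],np.median(B[:,2]))
E
```

```text
time_s: 40.67
tcp_pos: [0.622, 0.1242, 0.1006]
eef_rot: [180.0, 0.1, -1.9]
contact_force: [-3.8, -0.1, 8.6]
gripper_width: 0.0118
gripper_force: 20.0
time_s: 41.17
tcp_pos: [0.6218, 0.1241, 0.0996]
eef_rot: [180.0, 0.1, -2.0]
contact_force: [0.3, -0.6, -1.1]
gripper_width: 0.0393
gripper_force: 0.0
time_s: 42.08
tcp_pos: [0.5025, 0.1286, 0.2315]
eef_rot: [-179.9, -0.0, -1.9]
contact_force: [-0.4, -0.1, -0.0]
gripper_width: 0.0398
gripper_force: 0.0
z pct [0.0976 0.0988 0.0993 0.1191 0.1214] 562
rect [0.6219 0.1264] [0.0366 0.0645] 87.32264709472656
z pct [0.0976 0.0988 0.0993 0.1191 0.1214] 562
rect [0.6215 0.1253] [0.0118 0.048 ] 88.56354522705078
tilt [-0.00292568 -0.00424144  0.09893273]
rim [0.62281411 0.12541078] (560.260498046875, 814.9948120117188) 88.03496551513672 0.09865801083188186
```

The cover top (98.9 mm) is flush with the rim (98.7 mm), level and centred to about 1 mm. Handing in.

```bash
python3 -c "
from plant import r
print(r.close_job())"
```

```text
the job is handed in; nothing more can be done
None
```

The job is handed in, though no verdict came back: all three dowels present are in the magazine, the reacher is back upright on its mat pointing as before, and the orange cover is pressed flush, about 42 s into the run.

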